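# Stand the collet chuck in the tightening stand

## Task

The steel collet chuck has to be put in the blue tightening stand so that its nut can be done up: pull the stand's red lock bolt fully back, slide the chip cover fully open by its yellow grip, then take the chuck from its sloping wooden rest and stand it upright, nut up, with its taper fully home in the stand's tapered socket. Lower it in gently, without dropping it, let go of it, and leave the other things on the bench where they are.

Things in the scene. Friction and masses are not known exactly. Their poses are not given: they have to be found in the camera images.
- stand: Blue tightening stand, fixed to the bench: block 62 mm high on a dark foot plate 135 (x) x 180 (y) x 10 mm. Origin on the bench surface, below the middle of the cover's width; the block spans x -75 to +40 mm and y -80 to +80 mm of this frame. z is up; the cover opens along +y, the bolt is pulled back along -x. Its place and yaw vary.
- socket (a point): Centre of the mouth of the steel tapered socket in the top of the stand, 63 mm above the bench, at x 0, y -38 mm in the stand's frame; axes as the stand's. The socket is a vertical cone, 32 mm wide at the mouth, narrowing to 19 mm over 46 mm, that matches the chuck's taper; at the start the cover hides it.
- bolt (a joint): Red-knobbed steel lock bolt on top of the stand, m: 0 = fully forward, locked (its tip bars the cover's way); 0.022 = fully back (end stop). Slides along the stand's -x with about 2 N of friction and stays where it is left; the cover is free once it is past about 0.010. At the start it is 0 to 0.003.
- bolt_grip (a point): In the bolt's upright red knob (14 mm in diameter, from 72 to 106 mm above the bench), on its axis, 94 mm above the bench; moves with the bolt. Axes as the stand's.
- cover (a joint): Aluminium chip cover over the socket, m: 0 = shut, 0.066 = fully open (end stop). Slides along the stand's +y with about 2 N of friction and stays where it is left; cannot open while the bolt is forward.
- cover_grip (a point): In the cover's upright yellow grip (36 mm along x, 12 mm thick along y, from 69 to 103 mm above the bench; the plate below it is 64 x 56 x 5 mm), at its middle, 92 mm above the bench; moves with the cover. Axes as the stand's.
- rest: Dark wooden rest fixed to the bench, base 125 (x) x 85 (y) x 14 mm, with an open-topped V trough in which the chuck's taper lies. Origin at the centre of the base's underside. The chuck's axis lies in this frame's xz plane, 40 degrees from vertical, its nut end up and towards -x. The place and yaw vary.
- chuck: Steel collet chuck, 0.4 to 0.65 kg, 95 mm long, round. Origin: centre of the taper's small end; z runs along its axis to the nut. From there: taper 19 to 32 mm wide over 46 mm, flange 50 mm wide from 48 to 60 mm, nut 40 mm wide from 60 to 95 mm. Starts in the rest's trough, leaning 40 degrees; can be drawn out along its axis. Seated, its flange stands 1 to 2 mm above the socket's mouth.
- chuck_gauge (a point): On the chuck's axis at the large end of its taper, 46 mm from its small end; when seated it is level with the point socket or about 1 mm below it.
- chuck_nut (a point): On the chuck's axis in the middle of the nut, 78 mm from the small end.
- glue: Yellow glue bottle, 52 mm in diameter, 150 mm high, standing beside the rest; origin under its centre. Leave alone.
- wax: Amber jar, 64 mm in diameter, 60 mm high; origin under its centre. Leave alone.
- finial: Dark turned wooden finial, 48 mm in diameter at the foot, 112 mm high; origin under its centre. Leave alone.
- blank: Pale upright wooden cylinder, 48 mm in diameter, 120 mm high; origin under its centre. Leave alone.
- wrench: Steel wrench lying flat on the bench near the stand, along its x, about 180 mm long. Leave alone.
- bowl: Turned wooden bowl, 130 mm in diameter, 55 mm high; origin under its centre. Leave alone.
- mallet: Hammer with a wooden handle lying flat on the bench, along its x, about 260 mm long. Leave alone.
Mind the look-alikes: they are no part of the job. Leave any pink or turquoise look-alike of the stand alone.

How it is judged:
On the way, in this order (a step that is already met when the one before it is completed fails the run):
1. the lock bolt is pulled back (value of joint bolt above 0.018 m), for 0.1 s.
2. the chip cover is slid open (value of joint cover above 0.06 m), for 0.1 s.
At the end, for the whole second after the job is handed in: The chuck stands nut up within 0.05 rad, at rest, released; its taper's large end within 2.5 mm of the socket's axis and at most 2 mm above its mouth. Cover open past 60 of 66 mm, bolt back past 18 of 22 mm. No bystander moved over 30 mm or toppled (value of joint cover above 0.06 m and value of joint bolt above 0.018 m and horizontal distance between chuck_gauge and socket below 0.0025 m and z of chuck_gauge in the frame of socket below 0.002 m and angle between chuck's own z axis and vertical below 0.05 rad and linear speed of chuck below 0.02 m/s and z of chuck_nut in the frame of stand above 0.08 m); the robot touches nothing.
It fails at once if the chuck is dropped into the socket (faster than 0.4 m/s while its taper is in the socket) (horizontal distance between chuck_gauge and socket below 0.02 m and distance between chuck_gauge and socket below 0.045 m and linear speed of chuck above 0.4 m/s).
It fails at once if a bystander (bottle, jar, finial, cylinder, bowl, wrench, hammer) is moved more than 30 mm (distance of any of glue, wax, finial, blank, wrench, bowl, mallet from where it was at the start of the episode above 0.03 m).
It fails at once if a bystander is knocked over (angle between any of glue, wax, finial, blank, wrench, bowl, mallet's own z axis and vertical above 0.5 rad).
It also fails if it takes over 64 s, if anything falls off the work surface, if the arm or the gripper's body presses on something with over 40 N, if the wrist force passes 120 N, or if a joint passes its speed limit or range.

## Robot

A 6-joint arm with a two-finger parallel gripper is mounted at the origin on the work surface. World frame = base frame: x ahead of the robot, y to its left, z up, the work surface at z = 0. Lengths are in m, angles in rad, forces in N, time in s.
With the tool pointing down it reaches from about 0.375 to 0.9 m from the base axis. Payload 3.1 kg.
Tool frame: the origin (TCP) lies between the finger pads; the fingertips stand 17 mm ahead of it and the grasp point (between the pads) lies 2 mm behind it (robot.nose_length is the distance from the TCP to the fingertips, in m); z points along the fingers, y is the line along which they close (so a half turn about z gives the same grasp; the last joint's range is limited). The gripper opens to 87 mm and grips with 3 to 60 N. Pads are 19 mm wide; open, the fingers measure 117 mm over their backs; the gripper's body (75 mm by 190 mm) begins 51 mm behind the grasp point.
Start: joints at [-1.454, 0.527, 1.433, -0, 1.181, -0.178], TCP at [0.182, -0.598, 0.203] pointing down, gripper open.
Joint ranges: [-3.08, 3.08], [-0.75, 2.2], [0.22, 2.44], [-1.43, 4.57], [0, 2.65], [-2.85, 2.85]. Speed limits (rad/s): [2.79, 2.79, 3.14, 3.14, 3.14, 3.14].

## Interface

Orientations are given as a unit quaternion [x, y, z, w].
In Python, from rig import robot, cams gives the robot as it stands.
- The arm moves only by the shell command python3 -m pendant 'ROWS' [FORCE]. ROWS is JSON, a list of rows, each an object with "jaw": the opening, from 0 (shut) to 1 (fully open); "linear": the shift along the tool's x, y, z in cm, a list of three; "twist": the turn about the tool's z in degrees. A call has 1 to 12 rows; each row shifts and turns the commanded pose from where the row before left it, along the tool's axes as they then stand; what a row does not reach is not made up. A row lasts 1/12 s, in which the tool goes at most 41.7 mm and 7.16 degrees, less where a joint would pass 70% of its speed; a pose out of reach is approached as far as the arm can. A call is refused whole if a number of a shift passes 4.17 or a number of a turn 7.16, either way. A call with a gripper value outside its range is refused whole. The fingers move at their own pace and stop on an object; FORCE is the grip in N (left out, the last holds). Time passes only in rows, so rows that do not move let the fingers close. It gives the time, the measured TCP pose, the force, the opening and the grip force at its end, in the units of the state.
- robot.get_obs(): the state, without advancing time (a new reading comes with each control period).
- cams.camera(name): name is "scene" or "top" or "wrist"; returns a dict with "color" (420x560x3 uint8, blue, green, red), "depth" (420x560 float32, m along the optical axis (not along the pixel's ray), 0 where there is no reading), "fov_y" (degrees; the focal length in pixels is half the picture's height over the tangent of half this angle, whatever the lens; pixels are square), "cx", "cy" (the principal point, pixels), "view" (4x4, takes a point from world to camera coordinates). Camera axes: x right, y down, z forward; pixel columns grow to the right and rows downward; lengths in m; the calibration is good to about 2 mm. A picture is of the moment at which its call begins.
- robot.hand_in(): hands the job in; it is judged then, once.
The state is a dict: "time": time; "q": joint angles; "joint_velocities": joint speeds; "joint_torque": joint torques, N m; "position": TCP position; "tool_rot": TCP orientation; "ft_force": force on the tool from outside, world axes, zero at the start; "moment": the same for the moment, N m; "grip_width": finger opening in m; "grip_force": force on a finger pad.
Only numpy, scipy, OpenCV 4.12 (cv2) and the standard library are available. Lean on these libraries where they do the work, as an engineer would, in place of code of your own. Each camera call takes 0.05 s, during which the arm holds its last target. There are 200 camera calls.

## Working session

There is one attempt and no reset: what is moved stays moved. The work goes in short steps, Python scripts to look and compute and a shell command to move; the robot and the scene stay as the last step left them, time stands still between calls to the robot, and variables do not carry over. Pictures are saved under pics/ and viewed, at most 10 in all, crops included, and the job is handed in when it is done.

```bash
ls; mkdir -p pics; python3 - <<'E'
from rig import robot,cams
import cv2,numpy as np
for n in ("scene","top"):
    c=cams.camera(n); cv2.imwrite(f"pics/{n}0.png",c["color"]); np.savez(f"{n}0.npz",**c)
    V=np.array(c["view"]);print(n,c["fov_y"],c["cx"],c["cy"],V.round(3).tolist(),(-V[:3,:3].T@V[:3,3]).round(3))
o=robot.get_obs();print(o)
E
```

```text
pics
scene 51.75451971474871 280.1984479590779 207.8438184897942 [[0.651, 0.759, 0.005, -0.332], [0.642, -0.547, -0.537, -0.318], [-0.405, 0.352, -0.844, 1.459], [0.0, 0.0, 0.0, 1.0]] [ 1.011 -0.436  1.061]
top 46.67355041862221 273.1786757647569 214.0626386271785 [[-0.003, -1.0, -0.006, -0.036], [-0.995, 0.004, -0.102, 0.531], [0.102, 0.006, -0.995, 1.461], [0.0, 0.0, 0.0, 1.0]] [ 0.378 -0.046  1.507]
{'time': 0.1, 'q': array([-1.45452029e+00,  5.28342360e-01,  1.43381541e+00,  2.83516889e-05,
        1.18137987e+00, -1.78510469e-01]), 'joint_velocities': array([-0.00064026, -0.00391937, -0.00259639, -0.00016358, -0.00064571,
        0.00048343]), 'joint_torque': array([-6.32397459e-04, -4.40987277e+01, -1.77149963e+01,  6.35157642e-02,
        5.33934846e-02, -5.03965202e-05]), 'position': array([ 0.18153113, -0.5973132 ,  0.20177535]), 'tool_rot': array([ 9.89157590e-01,  1.46854748e-01,  4.33593468e-05, -9.71615434e-04]), 'ft_force': array([-0.30742084,  0.26584091,  0.66267713]), 'moment': array([-0.02780101, -0.00487227, -0.02850548]), 'grip_force': 0.0, 'grip_width': 0.08713345968697239}
```

View pics/top0.png

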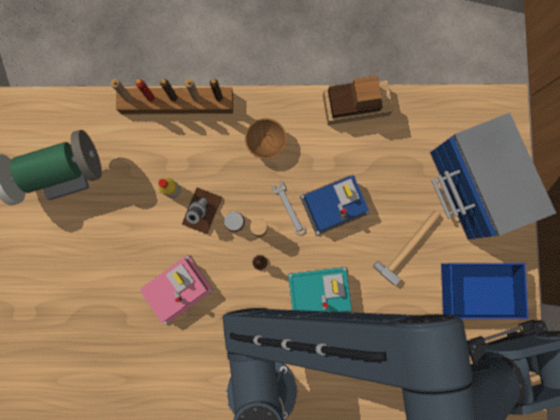

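View pics/scene0.png

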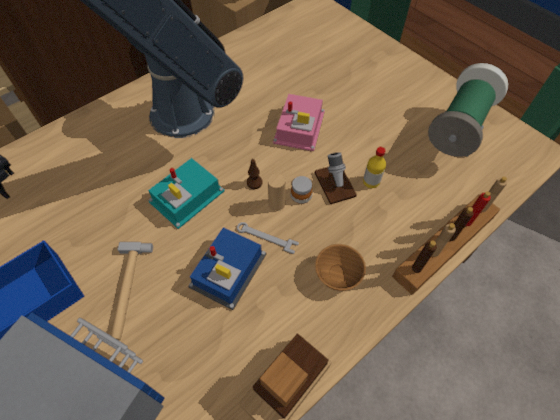

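The stand meant is the blue one at top (337,205) / scene (228,266), since the pink (175,288) and turquoise (320,290) ones are the named look-alikes. The blue bin at (485,290) is not a stand. The chuck and its rest are at top (200,210), with the glue bottle at (168,187).

```bash
cat > h.py <<'E'
import numpy as np,cv2
def K(c):
    return c["color"].shape[0]/2/np.tan(np.radians(float(c["fov_y"]))/2)
def cam(c):
    V=np.array(c["view"]);return V[:3,:3],V[:3,3]
def pts(c,m):
    v,u=np.nonzero(m&(c["depth"]>0));z=c["depth"][v,u];f=K(c);R,t=cam(c)
    return (np.c_[(u-c["cx"])*z/f,(v-c["cy"])*z/f,z]-t)@R
def plane(c,u,v,h):
    R,t=cam(c);o=-R.T@t;d=R.T@np.array([(u-c["cx"])/K(c),(v-c["cy"])/K(c),1]);return o+d*(h-o[2])/d[2]
def proj(c,p):
    R,t=cam(c);q=R@np.asarray(p)+t;return q[:2]/q[2]*K(c)+[c["cx"],c["cy"]]
def hsv(c,lo,hi,box=None):
    m=cv2.inRange(cv2.cvtColor(c["color"],cv2.COLOR_BGR2HSV),lo,hi)>0
    if box:
        b=np.zeros_like(m);b[box[1]:box[3],box[0]:box[2]]=1;m&=b
    return m
E
python3 - <<'E'
from h import *
L=lambda n:dict(np.load(n+"0.npz"))
T,S=L("top"),L("scene")
for n,c,b,r in (("top",T,(290,165,385,245),(165,160,260,260)),("scene",S,(180,215,275,310),(300,135,400,215))):
    blue=hsv(c,(100,90,30),(130,255,255),b);P=pts(c,blue);Q=P[abs(P[:,2]-.062)<.006]
    print(n,"blue",len(P),len(Q),Q.mean(0).round(4))
    hull=cv2.minAreaRect((Q[:,:2]*1000).astype(np.float32));print("rect mm",hull)
    for nm,lo,hi in(("red",(0,150,60),(8,255,255)),("red2",(172,150,60),(180,255,255)),("yel",(20,120,100),(35,255,255))):
        P=pts(c,hsv(c,lo,hi,b)); 
        if len(P):print(nm,len(P),np.median(P,0).round(4),P.min(0).round(4),P.max(0).round(4))
    P=pts(c,hsv(c,(0,0,0),(180,255,255),r))
    Q=P[(P[:,2]>.075)&(P[:,2]<.14)]; print("nut hi",len(Q),Q.mean(0).round(3),Q.max(0).round(3))
    P=pts(c,hsv(c,(20,120,80),(35,255,255),r));P=P[P[:,2]>.05];print("glue",len(P),P.mean(0).round(3))
    x0,y0,x1,y1=b;a=cv2.resize(c["color"][y0:y1,x0:x1],(400,400),interpolation=2)
    x0,y0,x1,y1=r;d=cv2.resize(c["color"][y0:y1,x0:x1],(400,400),interpolation=2)
    cv2.imwrite(f"pics/{n}crop.png",np.hstack([a,d]))
E
```

```text
top blue 1503 1361 [ 0.5517 -0.2146  0.0614]
rect mm ((560.7277221679688, -226.4226837158203), (115.26559448242188, 158.5053253173828), 22.352781295776367)
red 9 [ 0.5309 -0.2404  0.1049] [ 0.528  -0.2433  0.1   ] [ 0.5344 -0.2371  0.1101]
red2 8 [ 0.5334 -0.2443  0.1048] [ 0.5279 -0.2461  0.086 ] [ 0.5368 -0.2368  0.1061]
yel 63 [ 0.5904 -0.2543  0.1018] [ 0.5751 -0.2693  0.0733] [ 0.6084 -0.2447  0.1078]
nut hi 598 [0.539 0.169 0.104] [0.632 0.283 0.139]
glue 143 [0.605 0.263 0.102]
scene blue 2358 1845 [ 0.5594 -0.2194  0.0621]
rect mm ((561.71337890625, -226.08106994628906), (115.53800201416016, 158.8052215576172), 22.014820098876953)
red 34 [ 0.5358 -0.2435  0.1001] [ 0.5272 -0.2477  0.0761] [ 0.539  -0.2384  0.1095]
red2 8 [ 0.5354 -0.2408  0.095 ] [ 0.5286 -0.2465  0.0825] [ 0.5381 -0.2374  0.1065]
yel 135 [ 0.5951 -0.2556  0.0996] [ 0.5752 -0.2654  0.0681] [ 0.6105 -0.2435  0.1072]
nut hi 570 [0.574 0.226 0.1  ] [0.634 0.295 0.14 ]
glue 281 [0.615 0.266 0.098]
```

View pics/topcrop.png

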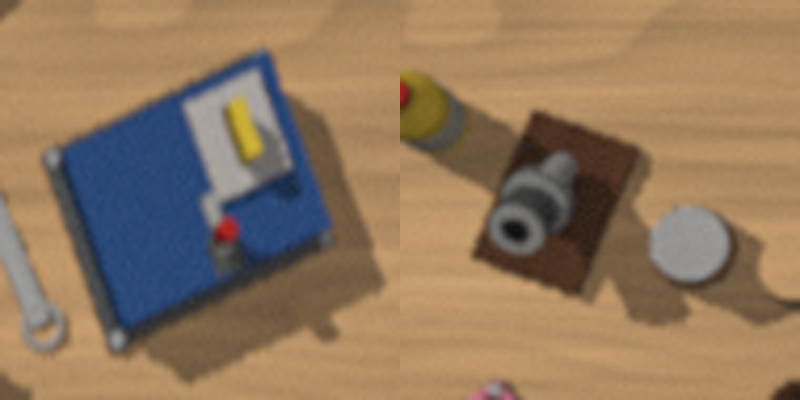

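View pics/scenecrop.png

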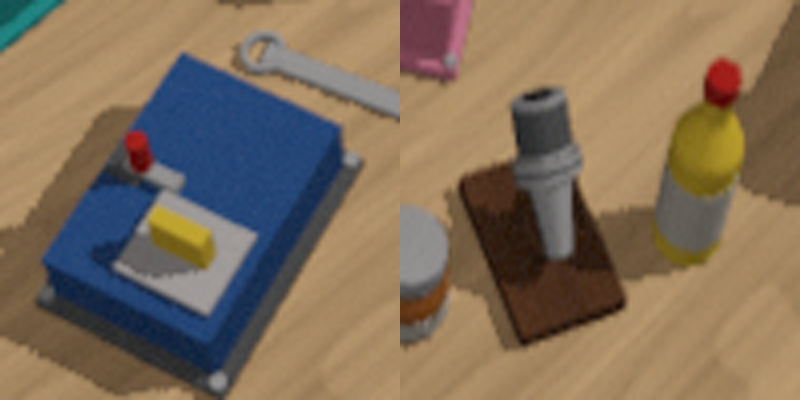

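The enlarged crops confirm the target. The blue block carries a red knob at crop (228,230) and a yellow grip at (243,130). The chuck leans with its nut end at crop (517,230), in the dark rest.

```bash
python3 - <<'E'
from h import *
L=lambda n:dict(np.load(n+"0.npz"))
T,S=L("top"),L("scene")
for n,c,r in(("top",T,(180,182,228,238)),("scene",S,(310,155,360,208))):
    m=hsv(c,(0,60,15),(20,255,110),r);P=pts(c,m);Q=P[abs(P[:,2]-.014)<.006]
    (cx,cy),sz,a=cv2.minAreaRect((Q[:,:2]*1000).astype(np.float32));print(n,len(Q),cx,cy,sz,a)
for c,cr in ((T,[(540,110),(638,150),(583,297),(475,255)]),(S,[(460,182),(522,345),(625,303),(575,160)])):
    k=100/400; ox,oy,sx,sy=(165,160,95/400,.25) if c is T else (300,135,.25,.2)
    q=np.array([plane(c,ox+(u-400)*sx,oy+v*sy,.014) for u,v in cr]);print(q.round(3).tolist(),q.mean(0).round(3))
# chuck: grey
A=[]
for c,r in((T,(183,190,215,226)),(S,(322,148,350,203))):
    m=hsv(c,(0,0,0),(180,70,255),r);P=pts(c,m);P=P[P[:,2]>.03];A.append(P)
    top=P[P[:,2]>.085];print(len(P),"high",len(top),top.mean(0).round(4),P.max(0).round(3))
    for z in np.arange(.04,.14,.01):
        q=P[abs(P[:,2]-z)<.005]
        if len(q)>3:print(z.round(3),len(q),q.mean(0).round(4),q.min(0).round(3)[:2],q.max(0).round(3)[:2])
E
```

```text
top 635 552.525634765625 205.43292236328125 (132.0897979736328, 124.5217514038086) 69.13772583007812
scene 663 546.2499389648438 186.60585021972656 (88.0545883178711, 126.36715698242188) 68.58307647705078
[[0.616, 0.195, 0.014], [0.584, 0.122, 0.014], [0.471, 0.162, 0.014], [0.503, 0.241, 0.014]] [0.544 0.18  0.014]
[[0.478, 0.167, 0.014], [0.593, 0.121, 0.014], [0.621, 0.198, 0.014], [0.522, 0.246, 0.014]] [0.553 0.183 0.014]
348 high 264 [0.5277 0.1892 0.1017] [0.576 0.216 0.121]
0.04 12 [0.5694 0.1744 0.0407] [0.558 0.166] [0.576 0.193]
0.05 20 [0.5653 0.1727 0.05  ] [0.547 0.164] [0.576 0.19 ]
0.06 13 [0.5613 0.1744 0.061 ] [0.541 0.164] [0.568 0.183]
0.07 6 [0.5413 0.1798 0.0711] [0.518 0.161] [0.564 0.212]
0.08 33 [0.5397 0.1776 0.081 ] [0.521 0.163] [0.562 0.211]
0.09 69 [0.541  0.1823 0.0907] [0.499 0.163] [0.561 0.207]
0.1 98 [0.5233 0.1921 0.1001] [0.501 0.17 ] [0.557 0.216]
0.11 77 [0.5219 0.1904 0.1096] [0.506 0.174] [0.544 0.212]
0.12 20 [0.5257 0.1936 0.1171] [0.517 0.18 ] [0.532 0.207]
409 high 239 [0.535  0.1859 0.1006] [0.577 0.214 0.119]
0.04 21 [0.569  0.1753 0.0419] [0.556 0.167] [0.577 0.194]
0.05 35 [0.5642 0.1747 0.0498] [0.541 0.168] [0.576 0.187]
0.06 40 [0.5568 0.1772 0.0604] [0.533 0.169] [0.569 0.205]
0.07 47 [0.5494 0.1774 0.0703] [0.519 0.165] [0.563 0.192]
0.08 27 [0.543  0.1789 0.0804] [0.524 0.166] [0.561 0.214]
0.09 91 [0.5449 0.1818 0.0905] [0.517 0.166] [0.56  0.207]
0.1 62 [0.5333 0.1846 0.1006] [0.501 0.167] [0.552 0.203]
0.11 68 [0.5255 0.1906 0.1098] [0.508 0.177] [0.539 0.214]
0.12 18 [0.5272 0.193  0.1165] [0.518 0.18 ] [0.535 0.204]
```

```bash
cat > to.py <<'E'
# to.py x y z yaw_x_tool(deg) : shift needed in tool axes (cm), twist deg
import sys
from rig import robot
import numpy as np
from scipy.spatial.transform import Rotation as Ro
o=robot.get_obs();R=Ro.from_quat(o["tool_rot"]).as_matrix()
a=[float(v) for v in sys.argv[1:]]
yaw=np.degrees(np.arctan2(R[1,0],R[0,0]))
print("t",round(o["time"],2),"pos",o["position"].round(4),"yaw",yaw.round(2),"zt",R[:,2].round(3),"F",o["ft_force"].round(1),"w",round(o["grip_width"],4),"gf",round(o["grip_force"],1),"q6",o["q"][5].round(2))
if a: print("shift cm",(R.T@(np.array(a[:3])-o["position"])*100).round(2),"twist",(-((a[3]-yaw+180)%360-180)).round(2))
E
python3 -m pendant '[{"jaw":0.5,"linear":[3.6,-1.95,0],"twist":0},{"jaw":0.5,"linear":[3.6,-1.95,0],"twist":0},{"jaw":0.5,"linear":[3.6,-1.95,0],"twist":0},{"jaw":0.5,"linear":[3.6,-1.95,0],"twist":0},{"jaw":0.5,"linear":[3.6,-1.95,0],"twist":0},{"jaw":0.5,"linear":[3.6,-1.95,0],"twist":0},{"jaw":0.5,"linear":[3.6,-1.95,0],"twist":0},{"jaw":0.5,"linear":[3.6,-1.95,0],"twist":0},{"jaw":0.5,"linear":[3.6,-1.95,0],"twist":0},{"jaw":0.5,"linear":[3.6,-1.95,0],"twist":0},{"jaw":0.5,"linear":[0,0,0],"twist":-5.3},{"jaw":0.5,"linear":[0,0,0],"twist":0}]' 20
python3 to.py 0.533 -0.242 0.15 22.2; python3 - <<'E'
from rig import cams
import cv2,numpy as np
c=cams.camera("wrist");cv2.imwrite("pics/w1.png",c["color"]);np.savez("w1.npz",**c)
E
```

```text
time: 1.1
position: [0.4706, -0.3044, 0.2022]
tool_rot: [0.981, 0.196, -0.0, -0.0]
ft_force: [-0.9, 1.0, 0.0]
grip_width: 0.0434
grip_force: 0.0
t 1.1 pos [ 0.4706 -0.3044  0.2022] yaw 22.57 zt [-0.001  0.001 -1.   ] F [-0.9  1.   0. ] w 0.0434 gf 0.0 q6 0.4
shift cm [ 8.16 -3.36  5.22] twist 0.37
```

View pics/w1.png

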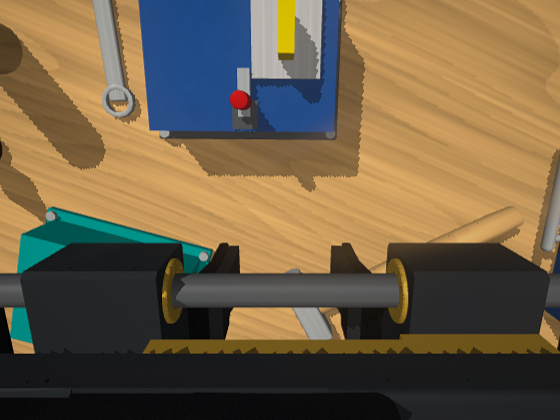

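The wrist picture shows the red knob at (240,100) and the yellow grip at (287,28), with the blue block square to the gripper. I'll measure both from here.

```bash
python3 - <<'E'
from h import *
c=dict(np.load("w1.npz"))
m=hsv(c,(0,150,60),(8,255,255),(200,70,280,130))|hsv(c,(172,150,60),(180,255,255),(200,70,280,130))
P=pts(c,m);Q=P[P[:,2]>.101];print("knob",len(P),len(Q),Q.mean(0).round(4),Q.max(0).round(4),Q.min(0).round(4))
m=hsv(c,(20,120,80),(35,255,255),(230,0,340,80));P=pts(c,m);Q=P[P[:,2]>.098];print("grip",len(P),Q.mean(0).round(4),cv2.minAreaRect((Q[:,:2]*1000).astype(np.float32)))
m=hsv(c,(100,90,30),(130,255,255),(130,0,345,135));P=pts(c,m);Q=P[abs(P[:,2]-.062)<.004];print("block",cv2.minAreaRect((Q[:,:2]*1000).astype(np.float32)))
E
python3 to.py 0.533 -0.242 0.15 22.2
```

```text
knob 321 273 [ 0.5327 -0.244   0.1051] [ 0.5391 -0.2372  0.1072] [ 0.5262 -0.2504  0.1014]
grip 995 [ 0.5919 -0.2569  0.1023] ((591.742919921875, -257.07073974609375), (34.070091247558594, 11.430944442749023), 22.383880615234375)
block ((556.2788696289062, -230.36312866210938), (102.65372467041016, 160.5894012451172), 22.363407135009766)
t 1.15 pos [ 0.4698 -0.3057  0.2023] yaw 22.25 zt [-0.001  0.    -1.   ] F [ 0.3 -0.3  1.2] w 0.0435 gf 0.0 q6 0.41
shift cm [ 8.27 -3.5   5.22] twist 0.05
```

```bash
python3 -m pendant '[{"jaw":0.5,"linear":[2.72,-1.11,0],"twist":0},{"jaw":0.5,"linear":[2.72,-1.11,0],"twist":0},{"jaw":0.5,"linear":[2.72,-1.11,0],"twist":0},{"jaw":0.5,"linear":[0,0,0],"twist":0},{"jaw":0.5,"linear":[0,0,2.7],"twist":0},{"jaw":0.5,"linear":[0,0,2.7],"twist":0},{"jaw":0.5,"linear":[0,0,2.7],"twist":0},{"jaw":0.5,"linear":[0,0,2.7],"twist":0},{"jaw":0.5,"linear":[0,0,0],"twist":0}]' 20
python3 to.py 0.5327 -0.244 0.094 22.3
```

```text
time: 1.9
position: [0.5277, -0.2445, 0.0896]
tool_rot: [0.982, 0.19, -0.004, -0.004]
ft_force: [-1.4, 0.4, -1.1]
grip_width: 0.0432
grip_force: 0.0
t 1.9 pos [ 0.5277 -0.2445  0.0896] yaw 21.96 zt [-0.01   0.006 -1.   ] F [-1.4  0.4 -1.1] w 0.0432 gf 0.0 q6 0.56
shift cm [ 0.48  0.14 -0.44] twist -0.34
```

```bash
python3 -m pendant '[{"jaw":0,"linear":[0,0,0],"twist":0},{"jaw":0,"linear":[0,0,0],"twist":0},{"jaw":0,"linear":[0,0,0],"twist":0},{"jaw":0,"linear":[0,0,0],"twist":0},{"jaw":0,"linear":[0,0,0],"twist":0},{"jaw":0,"linear":[0,0,0],"twist":0}]' 20
python3 to.py 0.5327 -0.244 0.094 22.3
```

```text
time: 2.4
position: [0.533, -0.2455, 0.0958]
tool_rot: [0.981, 0.192, 0.001, 0.001]
ft_force: [-0.2, -0.4, -0.1]
grip_width: 0.0114
grip_force: 0.0
t 2.4 pos [ 0.533  -0.2455  0.0958] yaw 22.19 zt [ 0.002 -0.001 -1.   ] F [-0.2 -0.4 -0.1] w 0.0114 gf 0.0 q6 0.56
shift cm [ 0.03 -0.15  0.18] twist -0.11
```

```bash
python3 -m pendant '[{"jaw":0,"linear":[0,0,0],"twist":0}]' 20
python3 - <<'E'
from rig import cams
import cv2,numpy as np
c=cams.camera("wrist");s=cams.camera("scene")
cv2.imwrite("pics/w2.png",np.hstack([cv2.resize(c["color"],(480,360)),cv2.resize(s["color"][180:320,180:300],(308,360),interpolation=2)]))
E
```

```text
time: 2.48
position: [0.5327, -0.2452, 0.0953]
tool_rot: [0.981, 0.193, 0.0, 0.0]
ft_force: [0.4, -0.5, 0.8]
grip_width: 0.0052
grip_force: 0.0
```

View pics/w2.png

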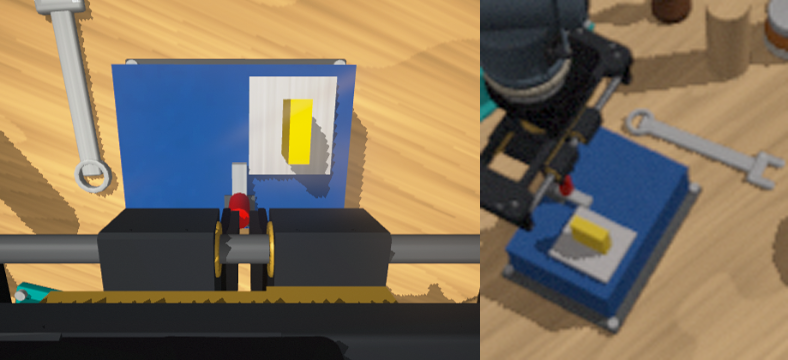

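The jaws closed without the knob, which sits ahead of the fingers at wrist (238,205). I'll measure where the knob and fingertips really are.

```bash
python3 - <<'E'
from rig import cams,robot
from h import *
o=robot.get_obs();print(o["position"],o["grip_width"])
for n,box in(("wrist",(230,180,330,300)),("scene",(190,230,240,275))):
    c=cams.camera(n);np.savez(n+"2.npz",**c)
    m=hsv(c,(0,150,60),(8,255,255),box)|hsv(c,(172,150,60),(180,255,255),box)
    P=pts(c,m);
    print(n,len(P),P.mean(0).round(4),P.min(0).round(4),P.max(0).round(4))
    print("expected TCP px",proj(c,o["position"]).round(0),"knob px",proj(c,[.5327,-.244,.106]).round(0),np.argwhere(m).mean(0)[::-1])
    if n=="wrist":
        d=hsv(c,(0,0,0),(180,120,60),(240,235,330,300));Q=pts(c,d);print("dark finger",Q.min(0).round(4),Q.max(0).round(4)); 
E
```

```text
[ 0.53251986 -0.24512391  0.09494355] 0.001813986978043956
wrist 508 [ 0.538  -0.2423  0.096 ] [ 0.5286 -0.2495  0.075 ] [ 0.5431 -0.2347  0.1361]
expected TCP px [281. 250.] knob px [279. 256.] [280.35616438 239.68493151]
dark finger [ 0.5387 -0.2514  0.1131] [ 0.5724 -0.222   0.2101]
scene 23 [ 0.5369 -0.2432  0.0912] [ 0.53   -0.2471  0.0745] [ 0.5446 -0.2378  0.1174]
expected TCP px [211. 251.] knob px [211. 249.] [213.08695652 252.26086957]
```

```bash
python3 - <<'E'
from h import *
from rig import robot
from scipy.spatial.transform import Rotation as Ro
o=robot.get_obs();print(robot.nose_length,o["grip_width"],o["position"])
R=Ro.from_quat(o["tool_rot"]).as_matrix()
c=dict(np.load("wrist2.npz"))
m=np.zeros((420,560),bool);m[230:345,225:345]=1
P=(pts(c,m)-o["position"])@R
for z in np.arange(-.06,.02,.008):
    q=P[abs(P[:,2]-z)<.004]
    if len(q)>5:print(z.round(3),len(q),q.min(0).round(4),q.max(0).round(4))
C=cam(c);print("cam in tool",R.T@(-C[0].T@C[1]-o["position"]))
s=dict(np.load("scene2.npz"))
m=hsv(s,(0,0,0),(180,255,75),(180,195,240,262));P=(pts(s,m)-o["position"])@R
for z in np.arange(-.06,.02,.008):
    q=P[abs(P[:,2]-z)<.004]
    if len(q)>2:print("s",z.round(3),len(q),q.min(0).round(4),q.max(0).round(4))
E
```

```text
0.017 0.0009401459857422246 [ 0.53244538 -0.2450819   0.09471552]
-0.052 105 [ 0.0087 -0.0057 -0.0542] [ 0.0116  0.009  -0.048 ]
-0.044 317 [ 0.0065 -0.0065 -0.048 ] [ 0.0119  0.0102 -0.04  ]
-0.036 276 [ 0.0091 -0.0077 -0.0399] [ 0.0118  0.0111 -0.032 ]
-0.028 252 [ 0.009  -0.0082 -0.032 ] [ 0.0118  0.0115 -0.024 ]
-0.02 137 [ 0.0092 -0.008  -0.024 ] [ 0.0117  0.0116 -0.0184]
-0.012 133 [-0.0046 -0.0046 -0.0119] [ 0.0084  0.003  -0.008 ]
-0.004 99 [ 0.0045 -0.007  -0.008 ] [ 0.0082  0.0046 -0.0002]
0.004 108 [ 0.0018 -0.0079  0.0001] [0.0083 0.0053 0.008 ]
0.012 69 [ 0.001  -0.0083  0.0081] [0.008  0.0055 0.0159]
cam in tool [ 0.06888871  0.00151875 -0.18185002]
s -0.028 6 [-0.0113  0.0075 -0.0303] [ 0.0119  0.0095 -0.0249]
s -0.02 3 [ 0.0045 -0.0073 -0.0221] [ 0.0102  0.0076 -0.0218]
```

```bash
python3 - <<'E'
from h import *
from scipy.spatial.transform import Rotation as Ro
c=dict(np.load("w1.npz"));p=np.array([.4698,-.3057,.2023])
a=np.radians(22.25);R=np.array([[np.cos(a),np.sin(a),0],[np.sin(a),-np.cos(a),0],[0,0,-1]])
for b in((200,225,245,345),(325,225,375,345)):
    m=np.zeros((420,560),bool);m[b[1]:b[3],b[0]:b[2]]=1
    P=(pts(c,m)-p)@R;P=P[P[:,2]<.06]
    for z in np.arange(-.06,.06,.01):
        q=P[abs(P[:,2]-z)<.005]
        if len(q)>5:print(z.round(3),len(q),q.min(0).round(4),q.max(0).round(4))
E
```

```text
-0.06 111 [-0.0088 -0.0213 -0.0648] [ 0.0039 -0.0208 -0.0551]
-0.05 231 [-0.0088 -0.032  -0.0538] [ 0.0131 -0.0213 -0.045 ]
-0.04 262 [-0.0081 -0.0304 -0.045 ] [ 0.0128 -0.0209 -0.0351]
-0.03 234 [ 0.0005 -0.0302 -0.0349] [ 0.0127 -0.0209 -0.025 ]
-0.02 131 [-0.0025 -0.03   -0.025 ] [ 0.0126 -0.0209 -0.0186]
-0.06 112 [-0.0079  0.0223 -0.065 ] [ 0.0041  0.0228 -0.0553]
-0.05 227 [-0.0083  0.0224 -0.0541] [ 0.0132  0.0336 -0.0451]
-0.04 270 [-0.0082  0.0223 -0.045 ] [ 0.0132  0.0317 -0.035 ]
-0.03 235 [ 0.001   0.0223 -0.035 ] [ 0.0133  0.0315 -0.025 ]
-0.02 127 [-0.0021  0.0223 -0.025 ] [ 0.0131  0.0313 -0.0179]
```

Depth shows the fingertips at tool z −18 mm, not +17 mm, in both the open and closed views. So the reported TCP lies about 35 mm beyond the real one, and the jaws closed above the knob. From here on I take grasp point z = reported z + 37 mm.

```bash
python3 -m pendant '[{"jaw":0.5,"linear":[-0.1,-0.1,0],"twist":0},{"jaw":0.5,"linear":[0,0,0],"twist":0},{"jaw":0.5,"linear":[0,0,0],"twist":0},{"jaw":0.5,"linear":[0,0,0],"twist":0},{"jaw":0.5,"linear":[0,0,1],"twist":0},{"jaw":0.5,"linear":[0,0,1],"twist":0},{"jaw":0.5,"linear":[0,0,1],"twist":0},{"jaw":0.5,"linear":[0,0,0.7],"twist":0},{"jaw":0.5,"linear":[0,0,0],"twist":0},{"jaw":0,"linear":[0,0,0],"twist":0},{"jaw":0,"linear":[0,0,0],"twist":0},{"jaw":0,"linear":[0,0,0],"twist":0}]' 20
python3 to.py; python3 -m pendant '[{"jaw":0,"linear":[0,0,0],"twist":0},{"jaw":0,"linear":[0,0,0],"twist":0},{"jaw":0,"linear":[0,0,0],"twist":0}]' 20
```

```text
time: 3.68
position: [0.5315, -0.2449, 0.058]
tool_rot: [0.981, 0.192, 0.0, 0.0]
ft_force: [0.7, 1.2, 0.3]
grip_width: 0.0309
grip_force: 0.0
t 3.68 pos [ 0.5315 -0.2449  0.058 ] yaw 22.19 zt [ 0.001 -0.001 -1.   ] F [0.7 1.2 0.3] w 0.0309 gf 0.0 q6 0.56
time: 3.93
position: [0.5302, -0.2426, 0.058]
tool_rot: [0.981, 0.192, -0.001, -0.002]
ft_force: [-0.2, 3.2, 3.5]
grip_width: 0.013
grip_force: 20.0
```

```bash
python3 -m pendant '[{"jaw":0,"linear":[-0.3,0,0],"twist":0},{"jaw":0,"linear":[-0.3,0,0],"twist":0},{"jaw":0,"linear":[-0.3,0,0],"twist":0},{"jaw":0,"linear":[-0.3,0,0],"twist":0},{"jaw":0,"linear":[-0.3,0,0],"twist":0},{"jaw":0,"linear":[-0.3,0,0],"twist":0},{"jaw":0,"linear":[-0.3,0,0],"twist":0},{"jaw":0,"linear":[-0.3,0,0],"twist":0},{"jaw":0,"linear":[0,0,0],"twist":0},{"jaw":0,"linear":[0,0,0],"twist":0}]' 20; python3 to.py
```

```text
time: 4.77
position: [0.5104, -0.2508, 0.058]
tool_rot: [0.982, 0.191, 0.002, -0.002]
ft_force: [5.8, 8.5, 0.1]
grip_width: 0.0135
grip_force: 20.0
t 4.77 pos [ 0.5104 -0.2508  0.058 ] yaw 22.05 zt [ 0.003  0.004 -1.   ] F [5.8 8.5 0.1] w 0.0135 gf 20.0 q6 0.52
```

```bash
python3 -m pendant '[{"jaw":0.45,"linear":[0,0,0],"twist":0},{"jaw":0.45,"linear":[0,0,0],"twist":0},{"jaw":0.45,"linear":[0,0,0],"twist":0},{"jaw":0.45,"linear":[0,0,0],"twist":0},{"jaw":0.45,"linear":[0,0,-2],"twist":0},{"jaw":0.45,"linear":[0,0,-2],"twist":0},{"jaw":0.45,"linear":[0,0,-2],"twist":0},{"jaw":0.45,"linear":[3.55,1.8,0],"twist":0},{"jaw":0.45,"linear":[3.55,1.8,0],"twist":0},{"jaw":0.45,"linear":[0,0,0],"twist":0},{"jaw":0.45,"linear":[0,0,0],"twist":0}]' 20; cat > look.py <<'E'
from rig import cams
from h import *
s=cams.camera("scene");t=cams.camera("top")
for n,c,b in(("scene",s,(180,215,275,310)),("top",t,(280,165,385,245))):
    m=hsv(c,(0,150,60),(8,255,255),b)|hsv(c,(172,150,60),(180,255,255),b);P=pts(c,m)
    if len(P):print(n,"knob",len(P),P.mean(0).round(4))
    P=pts(c,hsv(c,(20,120,80),(35,255,255),b))
    if len(P):print(n,"grip",len(P),P.mean(0).round(4))
E
python3 look.py
python3 to.py 0.5919 -0.2569 0.057 22.3
```

```text
time: 5.68
position: [0.5899, -0.261, 0.1177]
tool_rot: [0.981, 0.193, 0.001, 0.001]
ft_force: [-0.5, 0.3, -0.2]
grip_width: 0.0391
grip_force: 0.0
scene knob 6 [ 0.5389 -0.2634  0.1327]
scene grip 112 [ 0.6006 -0.2572  0.1137]
t 5.78 pos [ 0.5869 -0.2598  0.117 ] yaw 22.19 zt [-0.002  0.001 -1.   ] F [ 0.  -0.1  0.4] w 0.0393 gf 0.0 q6 0.59
shift cm [ 0.58 -0.07  6.  ] twist -0.11
```

```bash
python3 -m pendant '[{"jaw":0.45,"linear":[0.3,-0.1,1.5],"twist":0},{"jaw":0.45,"linear":[0,0,1.5],"twist":0},{"jaw":0.45,"linear":[0,0,1.5],"twist":0},{"jaw":0.45,"linear":[0,0,1.4],"twist":0},{"jaw":0.45,"linear":[0,0,0],"twist":0},{"jaw":0,"linear":[0,0,0],"twist":0},{"jaw":0,"linear":[0,0,0],"twist":0},{"jaw":0,"linear":[0,0,0],"twist":0},{"jaw":0,"linear":[0,0,0],"twist":0},{"jaw":0,"linear":[0,0,0],"twist":0},{"jaw":0,"linear":[0,0,0],"twist":0}]' 20; python3 to.py
```

```text
time: 6.7
position: [0.5896, -0.2557, 0.0594]
tool_rot: [0.981, 0.192, -0.001, -0.002]
ft_force: [-2.1, 5.2, 4.8]
grip_width: 0.0119
grip_force: 20.0
t 6.7 pos [ 0.5896 -0.2557  0.0594] yaw 22.16 zt [-0.002  0.004 -1.   ] F [-2.1  5.2  4.8] w 0.0119 gf 20.0 q6 0.6
```

```bash
python3 -m pendant '[{"jaw":0,"linear":[0,-0.69,0],"twist":0},{"jaw":0,"linear":[0,-0.69,0],"twist":0},{"jaw":0,"linear":[0,-0.69,0],"twist":0},{"jaw":0,"linear":[0,-0.69,0],"twist":0},{"jaw":0,"linear":[0,-0.69,0],"twist":0},{"jaw":0,"linear":[0,-0.69,0],"twist":0},{"jaw":0,"linear":[0,-0.69,0],"twist":0},{"jaw":0,"linear":[0,-0.69,0],"twist":0},{"jaw":0,"linear":[0,-0.69,0],"twist":0},{"jaw":0,"linear":[0,-0.69,0],"twist":0},{"jaw":0,"linear":[0,0,0],"twist":0},{"jaw":0,"linear":[0,0,0],"twist":0}]' 20; python3 to.py
```

```text
time: 7.7
position: [0.5649, -0.1945, 0.0594]
tool_rot: [0.981, 0.193, 0.0, 0.001]
ft_force: [-2.4, -4.0, 5.1]
grip_width: 0.0117
grip_force: 20.0
t 7.7 pos [ 0.5649 -0.1945  0.0594] yaw 22.23 zt [ 0.001 -0.002 -1.   ] F [-2.4 -4.   5.1] w 0.0117 gf 20.0 q6 0.67
```

```bash
python3 -m pendant '[{"jaw":0.45,"linear":[0,0,0],"twist":0},{"jaw":0.45,"linear":[0,0,0],"twist":0},{"jaw":0.45,"linear":[0,0,0],"twist":0},{"jaw":0.45,"linear":[0,0,0],"twist":0},{"jaw":0.7,"linear":[0,0,-4],"twist":0},{"jaw":0.7,"linear":[-3,0,-2.5],"twist":0},{"jaw":0.7,"linear":[-3,0,-2.5],"twist":0},{"jaw":0.7,"linear":[-3,0,-2.5],"twist":0},{"jaw":0.7,"linear":[-3,0,-1],"twist":0},{"jaw":0.7,"linear":[0,0,0],"twist":0},{"jaw":0.7,"linear":[0,0,0],"twist":0}]' 20; python3 to.py
python3 - <<'E'
from rig import cams
from h import *
c=cams.camera("wrist");cv2.imwrite("pics/w3.png",c["color"]);np.savez("w3.npz",**c)
E
```

```text
time: 8.62
position: [0.4528, -0.2398, 0.1843]
tool_rot: [0.982, 0.191, 0.001, 0.0]
ft_force: [0.1, 0.9, -0.6]
grip_width: 0.0604
grip_force: 0.0
t 8.62 pos [ 0.4528 -0.2398  0.1843] yaw 22.04 zt [ 0.001 -0.    -1.   ] F [ 0.1  0.9 -0.6] w 0.0604 gf 0.0 q6 0.48
```

View pics/w3.png

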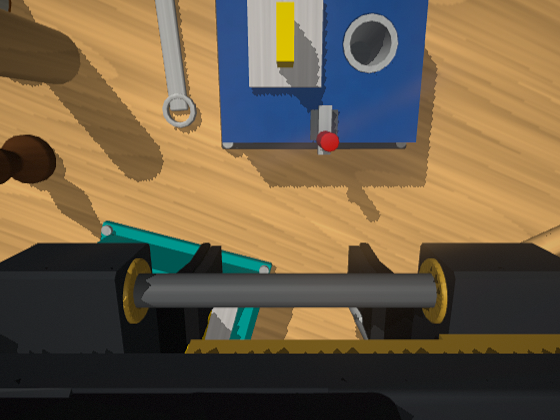

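Wrist view: socket open at (371,43), red knob back at (328,141), and yellow grip at (286,33), away from the socket. I'll fit the socket and go to the chuck.

```bash
python3 - <<'E'
from h import *
c=dict(np.load("w3.npz"))
m=hsv(c,(0,0,0),(180,90,255),(335,5,405,80)).astype(np.uint8)
k,_=cv2.findContours(m,cv2.RETR_EXTERNAL,cv2.CHAIN_APPROX_NONE);k=max(k,key=cv2.contourArea);e=cv2.fitEllipse(k);print(e,"socket",plane(c,*e[0],.063).round(4))
P=pts(c,hsv(c,(0,150,60),(8,255,255),(300,120,350,160))|hsv(c,(172,150,60),(180,255,255),(300,120,350,160)));P=P[P[:,2]>.1];kn=P.mean(0)
P=pts(c,hsv(c,(20,120,80),(35,255,255),(260,0,310,80)));P=P[P[:,2]>.098];gr=P.mean(0);print(kn.round(4),gr.round(4),"moved",np.linalg.norm(kn[:2]-[.5327,-.244]),np.linalg.norm(gr[:2]-[.5919,-.2569]))
E
python3 -m pendant '[{"jaw":0.7,"linear":[1.27,-3.73,-0.13],"twist":0},{"jaw":0.7,"linear":[1.27,-3.73,-0.13],"twist":0},{"jaw":0.7,"linear":[1.27,-3.73,-0.13],"twist":0},{"jaw":0.7,"linear":[1.27,-3.73,-0.13],"twist":0},{"jaw":0.7,"linear":[1.27,-3.73,-0.13],"twist":0},{"jaw":0.7,"linear":[1.27,-3.73,-0.13],"twist":0},{"jaw":0.7,"linear":[1.27,-3.73,-0.13],"twist":0},{"jaw":0.7,"linear":[1.27,-3.73,-0.13],"twist":0},{"jaw":0.7,"linear":[1.27,-3.73,-0.13],"twist":0},{"jaw":0.7,"linear":[1.27,-3.73,-0.13],"twist":0},{"jaw":0.7,"linear":[1.27,-3.73,-0.13],"twist":0},{"jaw":0.7,"linear":[1.27,-3.73,-0.13],"twist":0}]' 20
python3 -m pendant '[{"jaw":0.7,"linear":[0,0,0],"twist":6.3},{"jaw":0.7,"linear":[0,0,0],"twist":6.3},{"jaw":0.7,"linear":[0,0,0],"twist":6.3},{"jaw":0.7,"linear":[0,0,0],"twist":6.3},{"jaw":0.7,"linear":[0,0,0],"twist":6.3},{"jaw":0.7,"linear":[0,0,0],"twist":6.3},{"jaw":0.7,"linear":[0,0,0],"twist":6.3},{"jaw":0.7,"linear":[0,0,0],"twist":0},{"jaw":0.7,"linear":[0,0,0],"twist":0}]' 20
python3 to.py .426 .233 .2 -22
python3 - <<'E'
from rig import cams
from h import *
c=cams.camera("wrist");cv2.imwrite("pics/w4.png",c["color"]);np.savez("w4.npz",**c)
E
```

```text
((370.0954284667969, 42.70712661743164), (53.169559478759766, 59.295631408691406), 19.21238899230957) socket [ 0.5926 -0.2563  0.063 ]
[ 0.513  -0.2512  0.1052] [ 0.5675 -0.1953  0.1024] moved 0.02097786116933761 0.06624614586140165
time: 9.67
position: [0.4247, 0.2358, 0.1982]
tool_rot: [0.981, 0.193, -0.001, -0.0]
ft_force: [1.0, -0.8, 0.0]
grip_width: 0.0609
grip_force: 0.0
time: 10.42
position: [0.4252, 0.2334, 0.1983]
tool_rot: [0.982, -0.188, -0.001, 0.0]
ft_force: [0.2, 0.1, 0.7]
grip_width: 0.061
grip_force: 0.0
t 10.42 pos [0.4252 0.2334 0.1983] yaw -21.67 zt [-0.002 -0.    -1.   ] F [0.2 0.1 0.7] w 0.061 gf 0.0 q6 2.22
shift cm [ 0.09  0.   -0.17] twist 0.33
```

View pics/w4.png

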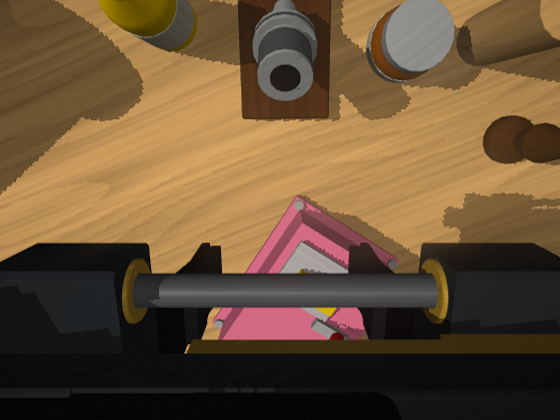

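Wrist view: nut end face at (286,76), with the rest squarely aligned, the glue bottle at (150,20) and the wax jar at (412,40).

```bash
python3 - <<'E'
from h import *
c=dict(np.load("w4.npz"))
g=np.array(c["color"]).astype(int)
b=np.zeros((420,560),bool);b[40:105,250:322]=1
P=pts(c,b);v,u=np.nonzero(b&(c["depth"]>0))
a=np.radians(-22);ax=np.array([-np.sin(np.radians(40))*np.cos(a),-np.sin(np.radians(40))*np.sin(a),np.cos(np.radians(40))])
s=P@ax; m=(s>s.max()-.006)&(P[:,2]>.08);s0=np.median(s[s>np.percentile(s[m],50)])
F=P[abs(s-s0)<.0025];print(len(F),"face mean",F.mean(0).round(4),"s0",s0,F.min(0).round(4),F.max(0).round(4))
xr=np.array([np.cos(a),np.sin(a),0]);yr=np.array([-np.sin(a),np.cos(a),0]);ip=np.cross(yr,ax)
e1,e2=F@yr,F@ip; print("extents",e1.min(),e1.max(),e2.min(),e2.max())
cen=ax*np.median(F@ax)+yr*(e1.min()+e1.max())/2+ip*(e2.min()+e2.max())/2
print("face centre",cen.round(4),"grip85",(cen-.010*ax).round(4))
# rest edges yaw
m=hsv(c,(0,60,15),(20,255,120),(235,0,335,125));Q=pts(c,m);Q=Q[abs(Q[:,2]-.014)<.003];print(cv2.minAreaRect((Q[:,:2]*1000).astype(np.float32)))
E
```

```text
2187 face mean [0.5157 0.1957 0.1064] s0 -0.1781911556556247 [0.4989 0.1765 0.0903] [0.5317 0.2151 0.1187]
extents 0.3549177941388993 0.39434812869173214 0.35570548169738114 0.39711161111980264
face centre [0.5142 0.1963 0.1051] grip85 [0.5201 0.1939 0.0974]
((536.28369140625, 187.5840606689453), (84.96454620361328, 104.04471588134766), 68.78577423095703)
```

```bash
python3 -m pendant '[{"jaw":0.9,"linear":[3.37,0.03,0],"twist":0},{"jaw":0.9,"linear":[3.37,0.03,0],"twist":0},{"jaw":0.9,"linear":[3.37,0.03,0],"twist":0},{"jaw":0.9,"linear":[0,0,0],"twist":0},{"jaw":0.9,"linear":[0,0,2.5],"twist":0},{"jaw":0.9,"linear":[0,0,2.5],"twist":0},{"jaw":0.9,"linear":[0,0,2.5],"twist":0},{"jaw":0.9,"linear":[0,0,1.5],"twist":0},{"jaw":0.9,"linear":[0,0,0],"twist":0},{"jaw":0.9,"linear":[0,0,0],"twist":0}]' 12
python3 to.py .5186 .1955 .061 -21.5
python3 - <<'E'
from rig import cams
from h import *
c=cams.camera("wrist");cv2.imwrite("pics/w5.png",c["color"])
E
```

```text
time: 11.3
position: [0.5181, 0.1941, 0.1084]
tool_rot: [0.982, -0.189, -0.001, 0.0]
ft_force: [-0.4, -0.6, 0.3]
grip_width: 0.0786
grip_force: 0.0
t 11.3 pos [0.5181 0.1941 0.1084] yaw -21.83 zt [-0.003 -0.    -1.   ] F [-0.4 -0.6  0.3] w 0.0786 gf 0.0 q6 2.11
shift cm [ 0.   -0.15  4.74] twist -0.33
```

View pics/w5.png

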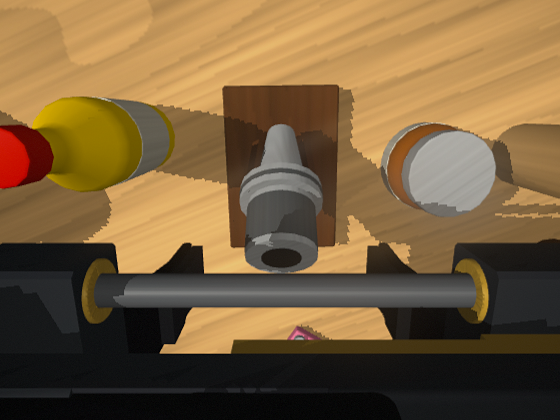

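The nut, at (281,245), is centred between the fingers at columns 203 and 367, and the glue and wax are clear. I'll descend and grip.

```bash
python3 -m pendant '[{"jaw":0.9,"linear":[0,-0.05,1.6],"twist":0},{"jaw":0.9,"linear":[0,0,1.6],"twist":0},{"jaw":0.9,"linear":[0,0,1.5],"twist":0},{"jaw":0.9,"linear":[0,0,0],"twist":0},{"jaw":0.3,"linear":[0,0,0],"twist":0},{"jaw":0.3,"linear":[0,0,0],"twist":0},{"jaw":0.3,"linear":[0,0,0],"twist":0},{"jaw":0.3,"linear":[0,0,0],"twist":0},{"jaw":0.3,"linear":[0,0,0],"twist":0},{"jaw":0.3,"linear":[0,0,0],"twist":0},{"jaw":0.3,"linear":[0,0,0],"twist":0}]' 14
python3 to.py
```

```text
time: 12.27
position: [0.5197, 0.1951, 0.0628]
tool_rot: [0.982, -0.19, 0.001, -0.001]
ft_force: [-0.2, 7.1, 2.7]
grip_width: 0.0401
grip_force: 13.5
t 12.27 pos [0.5197 0.1951 0.0628] yaw -21.96 zt [ 0.002  0.002 -1.   ] F [-0.2  7.1  2.7] w 0.0401 gf 13.5 q6 2.11
```

```bash
python3 -m pendant '[{"jaw":0.3,"linear":[-0.39,0,-0.46],"twist":0},{"jaw":0.3,"linear":[-0.39,0,-0.46],"twist":0},{"jaw":0.3,"linear":[-0.39,0,-0.46],"twist":0},{"jaw":0.3,"linear":[-0.39,0,-0.46],"twist":0},{"jaw":0.3,"linear":[-0.39,0,-0.46],"twist":0},{"jaw":0.3,"linear":[-0.39,0,-0.46],"twist":0},{"jaw":0.3,"linear":[-0.39,0,-0.46],"twist":0},{"jaw":0.3,"linear":[-0.39,0,-0.46],"twist":0},{"jaw":0.3,"linear":[-0.39,0,-0.46],"twist":0},{"jaw":0.3,"linear":[-0.39,0,-0.46],"twist":0},{"jaw":0.3,"linear":[-0.39,0,-0.46],"twist":0},{"jaw":0.3,"linear":[-0.39,0,-0.46],"twist":0}]' 14
python3 to.py
cat > tilt.py <<'E'
from rig import cams,robot
from h import *
from scipy.spatial.transform import Rotation as Ro
import sys
o=robot.get_obs();R=Ro.from_quat(o["tool_rot"]).as_matrix()
c=cams.camera("wrist")
if len(sys.argv)>1: cv2.imwrite(sys.argv[1],c["color"])
m=hsv(c,(0,0,0),(180,90,255),(150,0,420,420))
P=(pts(c,m)-o["position"])@R
P=P[(abs(P[:,1])<.03)&(P[:,2]>-.015)&(P[:,2]<.1)&(P[:,0]>-.03)&(P[:,0]<.1)]
for z in np.arange(-.01,.1,.01):   # front (+x) surface of chuck per height
    q=P[(abs(P[:,2]-z)<.005)]
    if len(q)>8:print(z.round(3),len(q),"xmax",np.percentile(q[:,0],95).round(4),"xmid",np.median(q[:,0]).round(4),"y",q[:,1].min().round(4),q[:,1].max().round(4))
E
python3 tilt.py pics/w6.png
```

```text
time: 13.27
position: [0.4753, 0.2119, 0.1179]
tool_rot: [0.982, -0.19, 0.0, 0.0]
ft_force: [0.0, -0.5, -5.2]
grip_width: 0.0396
grip_force: 14.0
t 13.27 pos [0.4753 0.2119 0.1179] yaw -21.91 zt [ 0. -0. -1.] F [ 0.  -0.5 -5.2] w 0.0396 gf 14.0 q6 2.16
-0.01 332 xmax 0.044 xmid 0.0415 y -0.0235 0.0256
0.0 649 xmax 0.0494 xmid 0.0454 y -0.0124 0.0145
0.01 566 xmax 0.0557 xmid 0.0515 y -0.0125 0.0141
0.02 419 xmax 0.0615 xmid 0.0577 y -0.0109 0.0124
0.03 35 xmax 0.0621 xmid 0.0591 y -0.0091 0.0106
```

View pics/w6.png

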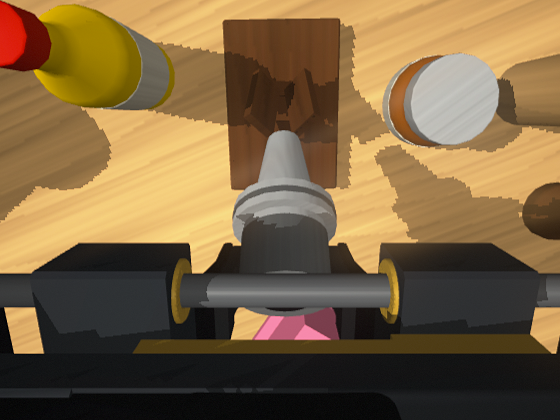

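The chuck is out of the rest and free, but still tilted 40°. The lever below the grip is the tool's +x. The stretch of bench at about top px (225,170) is clear, so I'll take it there and swing it upright close to the bench.

```bash
python3 -m pendant '[{"jaw":0.3,"linear":[0,0,-4],"twist":0},{"jaw":0.3,"linear":[0,0,-4.1],"twist":0},{"jaw":0.3,"linear":[3.24,0.9,0],"twist":0},{"jaw":0.3,"linear":[3.24,0.9,0],"twist":0},{"jaw":0.3,"linear":[3.24,0.9,0],"twist":0},{"jaw":0.3,"linear":[3.24,0.9,0],"twist":0},{"jaw":0.3,"linear":[3.24,0.9,0],"twist":0},{"jaw":0.3,"linear":[0,0,0],"twist":0},{"jaw":0.3,"linear":[0,0,3.4],"twist":0},{"jaw":0.3,"linear":[0,0,3.4],"twist":0},{"jaw":0.3,"linear":[0,0,3.4],"twist":0},{"jaw":0.3,"linear":[0,0,0],"twist":0}]' 14
python3 to.py .609 .11 .063 -22; python3 - <<'E'
from h import *
T=dict(np.load("top0.npz"))
for n,p in(("bowl",(265,138,.055)),("wax",(234,221,.06)),("blank",(258,228,.12)),("wrench",(278,186,.01))):print(n,plane(T,*p).round(3))
E
python3 tilt.py
```

```text
time: 14.32
position: [0.6024, 0.1094, 0.089]
tool_rot: [0.982, -0.19, -0.008, 0.002]
ft_force: [-3.3, -0.4, -7.6]
grip_width: 0.0393
grip_force: 14.0
t 14.32 pos [0.6024 0.1094 0.089 ] yaw -21.94 zt [-0.017 -0.    -1.   ] F [-3.3 -0.4 -7.6] w 0.0393 gf 14.0 q6 1.95
shift cm [ 0.63 -0.32  2.59] twist 0.06
bowl [ 0.761 -0.013  0.055]
wax [0.507 0.079 0.06 ]
blank [0.481 0.006 0.12 ]
wrench [ 0.62  -0.053  0.01 ]
-0.01 2044 xmax 0.0312 xmid 0.0246 y -0.0234 0.0258
0.0 208 xmax 0.0328 xmid 0.0306 y -0.0238 0.0256
0.03 28 xmax 0.0269 xmid 0.0264 y -0.0044 0.0065
0.04 95 xmax 0.0275 xmid 0.0267 y -0.0071 0.0092
0.05 16 xmax 0.0277 xmid 0.0272 y -0.0067 0.0087
```

The acceleration swung it most of the way; tilt is now about 12°. I'll ease the grip and use a smooth-stopping upward and forward start to bring it round the rest of the way.

```bash
python3 -m pendant '[{"jaw":0.3,"linear":[0,0,0],"twist":0},{"jaw":0.3,"linear":[1.5,0,-3.5],"twist":0},{"jaw":0.3,"linear":[1.1,0,-2.5],"twist":0},{"jaw":0.3,"linear":[0.7,0,-1.5],"twist":0},{"jaw":0.3,"linear":[0.4,0,-0.8],"twist":0},{"jaw":0.3,"linear":[0.2,0,-0.3],"twist":0},{"jaw":0.3,"linear":[0,0,0],"twist":0},{"jaw":0.3,"linear":[0,0,0],"twist":0}]' 10
python3 to.py .5926 -.2563 .2 -22; python3 tilt.py
```

```text
time: 15.03
position: [0.6442, 0.0953, 0.1821]
tool_rot: [0.982, -0.19, -0.001, 0.0]
ft_force: [-0.8, 0.4, -6.3]
grip_width: 0.0391
grip_force: 10.0
t 15.03 pos [0.6442 0.0953 0.1821] yaw -21.9 zt [-0.002  0.    -1.   ] F [-0.8  0.4 -6.3] w 0.0391 gf 10.0 q6 1.93
shift cm [ 8.33 34.55 -1.78] twist 0.1
-0.01 227 xmax 0.0196 xmid 0.0176 y -0.0186 0.0227
0.0 1351 xmax 0.023 xmid 0.0173 y -0.0228 0.0254
```

```bash
python3 -m pendant '[{"jaw":0.3,"linear":[0.3,1.5,-0.5],"twist":0},{"jaw":0.3,"linear":[0.6,2.6,-0.5],"twist":0},{"jaw":0.3,"linear":[0.8,3.3,-0.5],"twist":0},{"jaw":0.3,"linear":[0.8,3.3,0],"twist":0},{"jaw":0.3,"linear":[0.8,3.3,0],"twist":0},{"jaw":0.3,"linear":[0.8,3.3,0],"twist":0},{"jaw":0.3,"linear":[0.8,3.3,0],"twist":0},{"jaw":0.3,"linear":[0.8,3.3,0],"twist":0},{"jaw":0.3,"linear":[0.8,3.3,0],"twist":0},{"jaw":0.3,"linear":[0.8,3.3,0],"twist":0},{"jaw":0.5,"linear":[0.5,2.4,0],"twist":0}]' 10 >/dev/null 2>&1; python3 to.py .5926 -.2563 .2 -22
```

```text
t 16.0 pos [ 0.5937 -0.2427  0.1969] yaw -22.0 zt [-0.001 -0.001 -1.   ] F [ 0.9 -0.4 -0.5] w 0.0419 gf 0.0 q6 1.39
shift cm [ 0.41  1.3  -0.31] twist 0.0
```

I mistyped the jaw value in the last row (0.5 instead of 0.3), so the chuck is slipping. I'll close again at once while following it down and away from the socket.

```bash
python3 -m pendant '[{"jaw":0,"linear":[0,-1,4],"twist":0},{"jaw":0,"linear":[0,0,3],"twist":0}]' 40; python3 to.py .5926 -.2563 .2 -22
```

```text
time: 16.17
position: [0.6023, -0.2324, 0.1313]
tool_rot: [0.981, -0.192, 0.005, 0.0]
ft_force: [11.0, 44.9, 157.5]
grip_width: 0.0357
grip_force: 87.9
t 16.17 pos [ 0.6023 -0.2324  0.1313] yaw -22.13 zt [ 0.011 -0.002 -1.   ] F [ 11.   44.9 157.5] w 0.0357 gf 87.9 q6 1.41
shift cm [ 0.08  2.57 -6.87] twist -0.13
```

```bash
python3 -m pendant '[{"jaw":0.3,"linear":[0,0,-1],"twist":0},{"jaw":0.3,"linear":[0,0,0],"twist":0},{"jaw":0.3,"linear":[0,0,0],"twist":0}]' 14; python3 to.py; python3 tilt.py; python3 - <<'E'
from rig import cams
from h import *
for n in("scene",):
    c=cams.camera(n);np.savez("s3.npz",**c)
    m=hsv(c,(0,0,30),(180,80,255),(170,170,290,310));P=pts(c,m)
    P=P[(P[:,2]>.07)&(P[:,2]<.2)&(np.hypot(P[:,0]-.602,P[:,1]+.232)<.08)]
    for z in np.arange(.07,.2,.01):
        q=P[abs(P[:,2]-z)<.005]
        if len(q)>3:print(z.round(2),len(q),q.mean(0).round(3),q.min(0).round(3)[:2],q.max(0).round(3)[:2])
E
```

```text
time: 16.42
position: [0.5992, -0.2307, 0.1386]
tool_rot: [0.982, -0.19, 0.001, 0.001]
ft_force: [0.8, -0.2, -0.1]
grip_width: 0.0267
grip_force: 0.0
t 16.42 pos [ 0.5992 -0.2307  0.1386] yaw -21.9 zt [ 0.002 -0.001 -1.   ] F [ 0.8 -0.2 -0.1] w 0.0267 gf 0.0 q6 1.41
0.01 1495 xmax 0.0618 xmid 0.0492 y -0.0179 0.0102
0.02 3445 xmax 0.0658 xmid 0.0404 y -0.0239 0.03
0.03 1448 xmax 0.0698 xmid 0.0484 y -0.0262 0.03
0.04 449 xmax 0.0695 xmid 0.0557 y -0.0265 0.0299
0.05 66 xmax 0.0591 xmid 0.0564 y -0.0048 0.03
0.07 1025 xmax -0.0039 xmid -0.0175 y -0.0299 0.0293
0.08 438 xmax 0.0586 xmid -0.0104 y -0.0129 0.0299
0.09 119 xmax 0.0571 xmid -0.0095 y 0.0124 0.0298
0.07 93 [ 0.58  -0.201  0.071] [ 0.545 -0.262] [ 0.653 -0.156]
0.08 19 [ 0.656 -0.244  0.081] [ 0.581 -0.271] [ 0.681 -0.174]
0.09 86 [ 0.654 -0.254  0.091] [ 0.58 -0.28] [ 0.681 -0.18 ]
0.1 364 [ 0.641 -0.25   0.101] [ 0.593 -0.283] [ 0.681 -0.214]
0.11 96 [ 0.639 -0.249  0.108] [ 0.597 -0.276] [ 0.674 -0.233]
0.19 4 [ 0.607 -0.232  0.192] [ 0.601 -0.247] [ 0.614 -0.217]
```

```bash
python3 -m pendant '[{"jaw":0.6,"linear":[0,0,-3],"twist":0},{"jaw":0.7,"linear":[-2,0,-3],"twist":0},{"jaw":0.9,"linear":[-3,0,0],"twist":0},{"jaw":0.9,"linear":[-2,0,0],"twist":0},{"jaw":0.9,"linear":[0,0,0],"twist":0},{"jaw":0.9,"linear":[0,0,0],"twist":0}]' 14; python3 to.py
cat > find.py <<'E'
from rig import cams,robot
from h import *
a=np.radians(22.2);X=np.array([np.cos(a),np.sin(a),0]);Y=np.array([-np.sin(a),np.cos(a),0]);O=np.array([.5778,-.2205,0])
A=[]
for n in("wrist","scene"):
    c=cams.camera(n);np.savez(n+"f.npz",**c)
    m=hsv(c,(0,0,0),(180,90,255));
    if n=="wrist": m[235:]=0
    P=pts(c,m);S=(P-O)@np.c_[X,Y,[0,0,1]]
    S=S[(S[:,2]>.074)&(S[:,2]<.17)&(abs(S[:,0])<.13)&(S[:,1]>-.15)&(S[:,1]<.1)]
    if n=="scene": S=S[S[:,2]<.135]
    A.append(S);print(n,len(S))
    for z in np.arange(.075,.17,.01):
        q=S[abs(S[:,2]-z)<.005]
        if len(q)>6:print(z.round(3),len(q),"x",np.percentile(q[:,0],[2,50,98]).round(4),"y",np.percentile(q[:,1],[2,50,98]).round(4))
np.save("chuckpts.npy",np.vstack(A))
E
python3 find.py
```

```text
time: 17.02
position: [0.5328, -0.2035, 0.1975]
tool_rot: [0.982, -0.19, -0.0, -0.0]
ft_force: [0.5, -0.2, 1.7]
grip_width: 0.058
grip_force: 0.0
t 17.02 pos [ 0.5328 -0.2035  0.1975] yaw -21.92 zt [-0.001  0.    -1.   ] F [ 0.5 -0.2  1.7] w 0.058 gf 0.0 q6 1.39
wrist 998
0.075 126 x [-0.0672  0.0697  0.0866] y [-0.0575 -0.0399 -0.0064]
0.085 178 x [0.0675 0.0707 0.0835] y [-0.057  -0.0424 -0.0361]
0.095 686 x [0.0692 0.078  0.087 ] y [-0.0558 -0.047  -0.0381]
0.105 8 x [0.0181 0.0181 0.0181] y [0.0249 0.0288 0.0324]
scene 111
0.075 22 x [-0.0648  0.0836  0.0909] y [-0.0543 -0.0418  0.0346]
0.085 26 x [0.0182 0.0837 0.0904] y [-0.0552 -0.0507  0.0357]
0.095 57 x [0.0708 0.0806 0.0885] y [-0.0521 -0.0443 -0.0345]
```

```bash
python3 -m pendant '[{"jaw":0.9,"linear":[0,0,0],"twist":0},{"jaw":0.9,"linear":[0,0,0],"twist":0},{"jaw":0.9,"linear":[0,0,0],"twist":0},{"jaw":0.9,"linear":[0,0,0],"twist":0}]' 14 >/dev/null; cat > find2.py <<'E'
from rig import cams,robot
from h import *
a=np.radians(22.2);X=np.array([np.cos(a),np.sin(a),0]);Y=np.array([-np.sin(a),np.cos(a),0]);O=np.array([.5778,-.2205,0])
for n in("wrist","scene"):
    c=cams.camera(n);np.savez(n+"f.npz",**c)
    P=pts(c,hsv(c,(0,0,0),(180,75,255)));S=(P-O)@np.c_[X,Y,[0,0,1]]
    S=S[(S[:,2]>.006)&(S[:,2]<.13)&(S[:,0]>.047)&(S[:,0]<.25)&(S[:,1]>-.2)&(S[:,1]<.1)]
    print(n,len(S))
    for z in np.arange(.01,.13,.01):
        q=S[abs(S[:,2]-z)<.005]
        if len(q)>6:print(z.round(3),len(q),"x",np.percentile(q[:,0],[2,50,98]).round(4),"y",np.percentile(q[:,1],[2,50,98]).round(4))
E
python3 find2.py;python3 to.py
```

```text
wrist 3473
0.01 432 x [0.047  0.0482 0.0494] y [-0.0861 -0.0036  0.0825]
0.04 128 x [0.0544 0.0607 0.0978] y [-0.068  -0.0375 -0.0213]
0.05 1595 x [0.0565 0.0743 0.1023] y [-0.0693 -0.0428 -0.0233]
0.06 187 x [0.0648 0.0684 0.0852] y [-0.0596 -0.0408 -0.0318]
0.07 182 x [0.0663 0.0698 0.0848] y [-0.0587 -0.0409 -0.0332]
0.08 177 x [0.0676 0.0707 0.0839] y [-0.0574 -0.0427 -0.0345]
0.09 642 x [0.0694 0.0779 0.0877] y [-0.0551 -0.0456 -0.0363]
0.1 129 x [0.0713 0.0792 0.0876] y [-0.0542 -0.046  -0.0378]
scene 441
0.01 88 x [0.0472 0.0489 0.0972] y [-0.0851 -0.004   0.0847]
0.02 14 x [0.0476 0.0894 0.0995] y [-0.082  -0.0589  0.0497]
0.04 37 x [0.0564 0.0938 0.1036] y [-0.0679 -0.0586 -0.0254]
0.05 158 x [0.0566 0.0859 0.1036] y [-0.066  -0.0518 -0.0197]
0.06 26 x [0.0695 0.0866 0.0939] y [-0.0577 -0.0533 -0.038 ]
0.07 27 x [0.067  0.085  0.0933] y [-0.0563 -0.0507 -0.0383]
0.08 26 x [0.0731 0.0869 0.0913] y [-0.0545 -0.0503 -0.0366]
0.09 38 x [0.0713 0.0827 0.0899] y [-0.054  -0.0456 -0.0359]
0.1 27 x [0.0716 0.0804 0.0877] y [-0.0512 -0.0427 -0.0357]
t 17.55 pos [ 0.534  -0.204   0.1972] yaw -21.9 zt [-0.  0. -1.] F [0.6 0.3 0.2] w 0.0781 gf 0.0 q6 1.39
```

The chuck has come to rest upside down (nut down) on the bench, just beyond the stand at about world (0.669,-0.233). I'll grip its taper, lay it over with a controlled arc, then regrip by the nut.

```bash
python3 -m pendant '[{"jaw":0.6,"linear":[0,0,0],"twist":-6.3},{"jaw":0.6,"linear":[0,0,0],"twist":-6.3},{"jaw":0.6,"linear":[0,0,0],"twist":-6.3},{"jaw":0.6,"linear":[0,0,0],"twist":-6.3},{"jaw":0.6,"linear":[0,0,0],"twist":-6.3},{"jaw":0.6,"linear":[0,0,0],"twist":-6.3},{"jaw":0.6,"linear":[0,0,0],"twist":-6.3},{"jaw":0.6,"linear":[2.8,1.95,0],"twist":0},{"jaw":0.6,"linear":[2.8,1.95,0],"twist":0},{"jaw":0.6,"linear":[2.8,1.95,0],"twist":0},{"jaw":0.6,"linear":[2.8,1.95,0],"twist":0},{"jaw":0.6,"linear":[0,0,0],"twist":0}]' 14; python3 -m pendant '[{"jaw":0.6,"linear":[0,0,0],"twist":0},{"jaw":0.6,"linear":[0,0,0],"twist":0}]' >/dev/null; python3 to.py .667 -.234 .053 22.2
```

```text
time: 18.55
position: [0.6731, -0.2357, 0.1968]
tool_rot: [0.981, 0.193, 0.003, 0.002]
ft_force: [1.2, -0.6, 0.1]
grip_width: 0.0521
grip_force: 0.0
t 18.72 pos [ 0.6659 -0.2333  0.1966] yaw 22.21 zt [-0.002  0.001 -1.   ] F [ 0.3  0.6 -1.1] w 0.0523 gf 0.0 q6 0.69
shift cm [ 0.1   0.13 14.36] twist 0.01
```

```bash
python3 -m pendant '[{"jaw":0.6,"linear":[0.1,0.1,2.6],"twist":0},{"jaw":0.6,"linear":[0,0,2.6],"twist":0},{"jaw":0.6,"linear":[0,0,2.6],"twist":0},{"jaw":0.6,"linear":[0,0,2.6],"twist":0},{"jaw":0.6,"linear":[0,0,2.6],"twist":0},{"jaw":0.6,"linear":[0,0,1.2],"twist":0},{"jaw":0.6,"linear":[0,0,0],"twist":0},{"jaw":0.1,"linear":[0,0,0],"twist":0},{"jaw":0.1,"linear":[0,0,0],"twist":0},{"jaw":0.1,"linear":[0,0,0],"twist":0},{"jaw":0.1,"linear":[0,0,0],"twist":0},{"jaw":0.1,"linear":[0,0,0],"twist":0}]' 8; python3 -m pendant '[{"jaw":0.1,"linear":[0,0,0],"twist":0},{"jaw":0.1,"linear":[0,0,0],"twist":0},{"jaw":0.1,"linear":[0,0,0],"twist":0}]' 8;python3 to.py
```

```text
time: 19.72
position: [0.6689, -0.2344, 0.057]
tool_rot: [0.981, 0.192, 0.001, 0.0]
ft_force: [-0.2, 1.6, 1.3]
grip_width: 0.0266
grip_force: 1.1
time: 19.97
position: [0.6687, -0.2339, 0.0566]
tool_rot: [0.981, 0.193, 0.0, -0.0]
ft_force: [-0.9, 2.9, 6.1]
grip_width: 0.023
grip_force: 8.3
t 19.97 pos [ 0.6687 -0.2339  0.0566] yaw 22.2 zt [ 0.001  0.    -1.   ] F [-0.9  2.9  6.1] w 0.023 gf 8.3 q6 0.69
```

```bash
python3 -m pendant '[{"jaw":0.1,"linear":[0.88,0,-0.12],"twist":0},{"jaw":0.1,"linear":[0.88,0,-0.12],"twist":0},{"jaw":0.1,"linear":[0.9,0,0.07],"twist":0},{"jaw":0.1,"linear":[0.9,0,0.07],"twist":0},{"jaw":0.1,"linear":[0.86,0,0.26],"twist":0},{"jaw":0.1,"linear":[0.86,0,0.26],"twist":0},{"jaw":0.1,"linear":[0.78,0,0.45],"twist":0},{"jaw":0.1,"linear":[0.78,0,0.45],"twist":0},{"jaw":0.1,"linear":[0.67,0,0.6],"twist":0},{"jaw":0.1,"linear":[0.67,0,0.6],"twist":0},{"jaw":0.1,"linear":[0.52,0,0.73],"twist":0},{"jaw":0.1,"linear":[0.52,0,0.73],"twist":0}]' 8; python3 to.py; python3 find2.py
```

```text
time: 20.97
position: [0.7544, -0.1992, 0.0146]
tool_rot: [0.981, 0.193, 0.0, 0.0]
ft_force: [3.1, 3.2, 5.3]
grip_width: 0.0179
grip_force: 8.0
t 20.97 pos [ 0.7544 -0.1992  0.0146] yaw 22.2 zt [ 0.001  0.    -1.   ] F [3.1 3.2 5.3] w 0.0179 gf 8.0 q6 0.78
wrist 38161
0.02 100 x [0.1894 0.1899 0.1903] y [-0.0563 -0.0489 -0.041 ]
0.03 720 x [0.169  0.1861 0.19  ] y [-0.0585 -0.0489 -0.0392]
0.04 2589 x [0.1405 0.1694 0.1885] y [-0.059  -0.0484 -0.0377]
0.05 435 x [0.1399 0.1413 0.1817] y [-0.0614 -0.0479 -0.0355]
0.06 313 x [0.163  0.1812 0.1829] y [-0.0624 -0.0393 -0.0308]
0.07 87 x [0.1629 0.1815 0.1831] y [-0.0655 -0.0396 -0.0299]
0.08 987 x [0.164  0.1704 0.1764] y [-0.0622 -0.0397 -0.035 ]
0.09 233 x [0.1672 0.1753 0.1829] y [-0.0633 -0.035  -0.034 ]
0.1 294 x [0.1742 0.1812 0.1867] y [-0.0629 -0.0349  0.0311]
0.11 1356 x [0.1767 0.2091 0.2097] y [-0.0884 -0.024   0.0309]
0.12 12735 x [0.1976 0.2034 0.2097] y [-0.1095 -0.0447  0.0148]
scene 624
0.01 53 x [0.0473 0.0487 0.0503] y [-0.0844 -0.0287  0.024 ]
0.02 9 x [0.1005 0.1356 0.143 ] y [-0.0695 -0.0648 -0.0616]
0.03 26 x [0.096  0.1115 0.1422] y [-0.07   -0.0644 -0.0621]
0.04 91 x [0.0959 0.1088 0.138 ] y [-0.0663 -0.0529 -0.0332]
0.05 27 x [0.0964 0.1041 0.1169] y [-0.053  -0.0458 -0.0397]
0.11 16 x [0.1505 0.1685 0.2007] y [-0.087  -0.0862 -0.0011]
0.12 130 x [0.1403 0.2012 0.2069] y [-0.1025 -0.0544  0.0263]
```

```bash
python3 -m pendant '[{"jaw":0.35,"linear":[0,0,0],"twist":0},{"jaw":0.35,"linear":[0,0,0],"twist":0},{"jaw":0.35,"linear":[0,0,0],"twist":0},{"jaw":0.5,"linear":[0,0,-3],"twist":0},{"jaw":0.7,"linear":[0,0,-4],"twist":0},{"jaw":0.9,"linear":[-2,0,-3.5],"twist":0},{"jaw":0.9,"linear":[-4,0,-1],"twist":0},{"jaw":0.9,"linear":[-4,0,0],"twist":0},{"jaw":0.9,"linear":[-4,0,0],"twist":0},{"jaw":0.9,"linear":[-1,0,0],"twist":0},{"jaw":0.9,"linear":[0,0,0],"twist":0},{"jaw":0.9,"linear":[0,0,0],"twist":0}]' 8; python3 to.py; python3 find2.py; python3 - <<'E'
from h import *
a=np.radians(22.2);X=np.array([np.cos(a),np.sin(a),0]);Y=np.array([-np.sin(a),np.cos(a),0]);O=np.array([.5778,-.2205,0])
c=dict(np.load("wristf.npz"));P=pts(c,hsv(c,(0,0,0),(180,75,255)));S=(P-O)@np.c_[X,Y,[0,0,1]]
S=S[(S[:,2]>.012)&(S[:,2]<.07)&(S[:,0]>.055)&(S[:,0]<.25)&(S[:,1]>-.15)&(S[:,1]<.05)]
for x in np.arange(.06,.24,.01):
    q=S[abs(S[:,0]-x)<.005]
    if len(q)>8:print("x",x.round(2),len(q),"y",np.percentile(q[:,1],[1,50,99]).round(4),"zmax",np.percentile(q[:,2],98).round(4))
E
```

```text
time: 22.07
position: [0.6145, -0.2568, 0.1308]
tool_rot: [0.981, 0.192, 0.0, -0.0]
ft_force: [-0.1, -0.2, 0.4]
grip_width: 0.0767
grip_force: 0.0
t 22.07 pos [ 0.6145 -0.2568  0.1308] yaw 22.09 zt [ 0.  0. -1.] F [-0.1 -0.2  0.4] w 0.0767 gf 0.0 q6 0.62
wrist 6510
0.01 885 x [0.047  0.0487 0.0502] y [-0.0864 -0.0049  0.083 ]
0.02 13 x [0.0588 0.0949 0.1163] y [-0.0686 -0.0674  0.0549]
0.03 889 x [0.092  0.1157 0.1634] y [-0.0723 -0.0604 -0.0253]
0.04 3927 x [0.0922 0.1239 0.1636] y [-0.0679 -0.0485 -0.0297]
0.05 796 x [0.1247 0.1307 0.1363] y [-0.0623 -0.0485 -0.0354]
scene 645
0.01 95 x [0.0471 0.0488 0.0617] y [-0.0854 -0.0038  0.0843]
0.02 23 x [0.0691 0.1383 0.1878] y [-0.0691 -0.0643  0.0054]
0.03 97 x [0.0928 0.1377 0.1874] y [-0.0702 -0.0604 -0.0271]
0.04 358 x [0.0924 0.1371 0.1844] y [-0.0658 -0.0485 -0.0298]
0.05 72 x [0.113  0.1312 0.1548] y [-0.0617 -0.0471 -0.0307]
x 0.09 303 y [-0.0674 -0.0484 -0.03  ] zmax 0.0401
x 0.1 744 y [-0.0679 -0.0487 -0.0296] zmax 0.0414
x 0.11 770 y [-0.0677 -0.0484 -0.0299] zmax 0.0428
x 0.12 839 y [-0.0684 -0.0491 -0.0301] zmax 0.0473
x 0.13 1089 y [-0.0723 -0.0485 -0.0249] zmax 0.0502
x 0.14 645 y [-0.0721 -0.0485 -0.0258] zmax 0.0499
x 0.15 627 y [-0.0627 -0.0486 -0.035 ] zmax 0.0422
x 0.16 585 y [-0.0612 -0.0486 -0.036 ] zmax 0.0421
x 0.17 22 y [-0.0604 -0.054  -0.0368] zmax 0.0385
```

The chuck now lies neatly along the stand's x axis, with its nut end at x 92 mm and y −48.5 mm. I'll regrip it by the outer part of the nut.

```bash
python3 -m pendant '[{"jaw":0.9,"linear":[2.7,0.05,0],"twist":0},{"jaw":0.9,"linear":[2.7,0.05,0],"twist":0},{"jaw":0.9,"linear":[2.7,0,0],"twist":0},{"jaw":0.9,"linear":[0,0,3],"twist":0},{"jaw":0.9,"linear":[0,0,3],"twist":0},{"jaw":0.9,"linear":[0,0,3],"twist":0},{"jaw":0.9,"linear":[0,0,2],"twist":0},{"jaw":0.9,"linear":[0,0,0],"twist":0},{"jaw":0.9,"linear":[0,0,0],"twist":0}]' 14; python3 to.py .6896 -.2272 -.013 22.2
```

```text
time: 22.92
position: [0.6903, -0.225, 0.0187]
tool_rot: [0.981, 0.193, -0.001, -0.001]
ft_force: [0.2, 0.6, 0.0]
grip_width: 0.0785
grip_force: 0.0
t 22.92 pos [ 0.6903 -0.225   0.0187] yaw 22.28 zt [-0.003  0.001 -1.   ] F [0.2 0.6 0. ] w 0.0785 gf 0.0 q6 0.71
shift cm [-0.14  0.18  3.17] twist 0.08
```

```bash
python3 -m pendant '[{"jaw":0.9,"linear":[-0.1,0.1,1.2],"twist":0},{"jaw":0.9,"linear":[0,0,1.2],"twist":0},{"jaw":0.9,"linear":[0,0,0.7],"twist":0},{"jaw":0.9,"linear":[0,0,0],"twist":0},{"jaw":0.3,"linear":[0,0,0],"twist":0},{"jaw":0.3,"linear":[0,0,0],"twist":0},{"jaw":0.3,"linear":[0,0,0],"twist":0},{"jaw":0.3,"linear":[0,0,0],"twist":0},{"jaw":0.3,"linear":[0,0,0],"twist":0},{"jaw":0.3,"linear":[0,0,0],"twist":0},{"jaw":0.3,"linear":[0,0,0],"twist":0},{"jaw":0.3,"linear":[0,0,0],"twist":0}]' 12; python3 to.py
```

```text
time: 23.92
position: [0.6894, -0.2277, -0.0102]
tool_rot: [0.981, 0.192, -0.0, -0.0]
ft_force: [-0.9, -0.2, 1.3]
grip_width: 0.0395
grip_force: 12.0
t 23.92 pos [ 0.6894 -0.2277 -0.0102] yaw 22.2 zt [-0.  0. -1.] F [-0.9 -0.2  1.3] w 0.0395 gf 12.0 q6 0.71
```

```bash
python3 -m pendant '[{"jaw":0.3,"linear":[0.4,0,-1],"twist":0},{"jaw":0.3,"linear":[0.6,0,-1.5],"twist":0},{"jaw":0.3,"linear":[0.8,0,-2],"twist":0},{"jaw":0.3,"linear":[0.8,0,-2.5],"twist":0},{"jaw":0.3,"linear":[0.6,0,-3],"twist":0},{"jaw":0.3,"linear":[0.4,0,-3],"twist":0},{"jaw":0.3,"linear":[0.2,0,-2],"twist":0},{"jaw":0.3,"linear":[0,0,-1.2],"twist":0},{"jaw":0.3,"linear":[0,0,-0.6],"twist":0},{"jaw":0.3,"linear":[0,0,-0.2],"twist":0},{"jaw":0.3,"linear":[0,0,0],"twist":0}]' 10; python3 to.py; python3 tilt.py
```

```text
time: 24.83
position: [0.7236, -0.2131, 0.1582]
tool_rot: [0.981, 0.192, -0.001, -0.001]
ft_force: [0.1, -0.2, -6.4]
grip_width: 0.0396
grip_force: 10.0
t 24.83 pos [ 0.7236 -0.2131  0.1582] yaw 22.19 zt [-0.003  0.001 -1.   ] F [ 0.1 -0.2 -6.4] w 0.0396 gf 10.0 q6 0.75
-0.01 141 xmax 0.0195 xmid 0.0177 y -0.0154 0.0193
0.0 384 xmax 0.0175 xmid 0.0073 y -0.0225 0.0253
0.01 818 xmax 0.0201 xmid 0.016 y -0.0223 0.0263
```

```bash
cat > hang.py <<'E'
# pose of hanging chuck: silhouette edges in scene/top, axis in tool frame
from rig import cams,robot
from h import *
from scipy.spatial.transform import Rotation as Ro
o=robot.get_obs();R=Ro.from_quat(o["tool_rot"]).as_matrix();p=o["position"]
c=cams.camera("scene")
m=hsv(c,(0,0,55),(180,70,255));P=(pts(c,m)-p)@R
k=(abs(P[:,0])<.06)&(abs(P[:,1])<.045)&(P[:,2]>-.02)&(P[:,2]<.06);P=P[k]
C=cam(c);cc=R.T@(-C[0].T@C[1]-p);d=cc[:2]/np.linalg.norm(cc[:2]);n=np.array([-d[1],d[0]])
print("viewdir(tool xy)",d.round(2))
for z in np.arange(-.018,.06,.006):
    q=P[abs(P[:,2]-z)<.003]
    if len(q)>5:
        l=q[:,:2]@n;f=q[:,:2]@d
        print(z.round(3),len(q),"across",np.percentile(l,[2,98]).round(4),"mid",((np.percentile(l,2)+np.percentile(l,98))/2).round(4),"width",np.ptp(np.percentile(l,[2,98])).round(4),"front",np.percentile(f,95).round(4))
E
python3 hang.py
```

```text
viewdir(tool xy) [0.5  0.87]
```

```bash
cat > prof.py <<'E'
from rig import cams,robot
from h import *
from scipy.spatial.transform import Rotation as Ro
o=robot.get_obs();R=Ro.from_quat(o["tool_rot"]).as_matrix()
c=cams.camera("wrist");np.savez("wp.npz",**c)
b=np.ones((420,560),bool)
P=(pts(c,b)-o["position"])@R
v,u=np.nonzero(c["depth"]>0)
k=(abs(P[:,1]-.001)<.0015)&(P[:,2]<.08)&(P[:,2]>-.09)&(P[:,0]>-.03)&(P[:,0]<.08)
for r in np.unique(v[k]):
    q=P[k&(v==r)]; print(r,q.mean(0).round(4)[[0,2]],end=" | ")
E
python3 prof.py
```

```text
207 [0.0204 0.0117] | 208 [0.0208 0.008 ] | 209 [0.0204 0.0074] | 210 [0.02   0.0069] | 211 [0.0194 0.0068] | 212 [0.0189 0.0067] | 213 [0.0184 0.0065] | 214 [0.0179 0.0061] | 215 [0.0173 0.0064] | 216 [0.0168 0.0062] | 217 [0.0164 0.0057] | 218 [0.0174 0.0002] | 219 [ 0.0183 -0.0049] | 220 [ 0.0188 -0.0083] | 221 [ 0.0194 -0.0123] | 222 [ 0.02   -0.0158] | 223 [ 0.0206 -0.0198] | 224 [ 0.0211 -0.023 ] | 225 [ 0.021  -0.0241] | 226 [ 0.0211 -0.026 ] | 227 [ 0.0213 -0.0281] | 228 [ 0.0209 -0.0285] | 229 [ 0.0204 -0.0284] | 230 [ 0.0203 -0.0293] | 231 [ 0.0195 -0.0284] | 232 [ 0.0192 -0.0289] | 233 [ 0.0187 -0.0287] | 234 [ 0.0183 -0.0288] | 235 [ 0.0178 -0.029 ] | 236 [ 0.0173 -0.0289] | 237 [ 0.017  -0.0292] | 238 [ 0.0165 -0.0293] | 239 [ 0.016  -0.0292] | 240 [ 0.0157 -0.0294] | 241 [ 0.0152 -0.0294] | 242 [ 0.0146 -0.0291] | 243 [ 0.0144 -0.0298] | 244 [ 0.0139 -0.0297] | 245 [ 0.0134 -0.0298] | 246 [ 0.0128 -0.0294] | 247 [ 0.0128 -0.0305] | 248 [ 0.0122 -0.0304] | 249 [ 0.012  -0.0311] | 250 [ 0.0113 -0.0304] | 251 [ 0.0111 -0.0311] | 252 [ 0.0105 -0.0308] | 253 [ 0.0101 -0.0308] | 254 [ 0.0097 -0.0312] | 255 [ 0.0093 -0.0312] | 256 [ 0.0089 -0.0316] | 257 [ 0.0083 -0.0312] | 258 [ 0.0079 -0.0313] | 259 [ 0.0074 -0.0313] | 260 [ 0.007  -0.0315] | 261 [ 0.0066 -0.0316] | 262 [ 0.006  -0.0314] | 263 [ 0.0058 -0.0321] | 264 [ 0.0054 -0.0321] | 265 [ 0.0048 -0.0318] | 266 [ 0.0043 -0.0319] | 267 [ 0.004  -0.0322] | 268 [ 0.0036 -0.0324] | 269 [ 0.003  -0.0321] | 270 [ 0.0025 -0.0321] | 271 [ 0.0021 -0.0323] | 272 [ 0.0016 -0.0322] | 307 [-0.0146 -0.0343] | 308 [-0.0152 -0.0341] | 309 [-0.0156 -0.0342] | 310 [-0.016  -0.0344] | 311 [-0.0164 -0.0346] | 312 [-0.0168 -0.0347] | 313 [-0.0172 -0.0349] |
```

The wrist profile shows the chuck hanging 9° off vertical, tip back, held 5 mm from the nut end. I'll firm the grip slightly and travel towards the socket with a brisk start and a soft stop, which swings it upright.

```bash
python3 -m pendant '[{"jaw":0.3,"linear":[-1.5,-0.09,0],"twist":0},{"jaw":0.3,"linear":[-1.5,-0.09,0],"twist":0},{"jaw":0.3,"linear":[-1.5,-0.09,0],"twist":0},{"jaw":0.3,"linear":[-1.5,-0.09,0],"twist":0},{"jaw":0.3,"linear":[-1.5,-0.09,0],"twist":0},{"jaw":0.3,"linear":[-1.5,-0.09,0],"twist":0},{"jaw":0.3,"linear":[-1.3,-0.09,0],"twist":0},{"jaw":0.3,"linear":[-1.1,-0.09,0],"twist":0},{"jaw":0.3,"linear":[-0.9,-0.09,0],"twist":0},{"jaw":0.3,"linear":[-0.7,-0.09,0],"twist":0},{"jaw":0.3,"linear":[-0.5,-0.09,0],"twist":0},{"jaw":0.3,"linear":[-0.3,-0.05,0],"twist":0}]' 12; cat >> prof.py <<'E'
x=P[k];t=x[(x[:,2]<-.02)&(x[:,2]>-.06)]
E
sed -i 's/^for r in.*/T=P[k\&(P[:,2]<-.02)\&(P[:,2]>-.045)]/; s/^    q=P\[k&(v==r)\].*/T=T[T[:,0]<T[:,0].max()-.002];f=np.polyfit(T[:,0],T[:,2],1);print("top face slope deg",np.degrees(np.arctan(f[0])).round(1),"x",T[:,0].min().round(4),T[:,0].max().round(4),"z mid",np.polyval(f,.002).round(4));S=P[k\&(P[:,2]>-.024)\&(P[:,2]<.005)\&(P[:,0]>.005)];print("side",len(S),np.polyfit(S[:,2],S[:,0],1).round(3) if len(S)>2 else "")/; /^x=P/d' prof.py; python3 prof.py; python3 to.py .5926 -.2563 .15 22.2
```

```text
time: 25.98
position: [0.5926, -0.256, 0.1596]
tool_rot: [0.981, 0.192, -0.0, -0.0]
ft_force: [0.5, -0.3, -5.7]
grip_width: 0.0397
grip_force: 12.0
top face slope deg 1.0 x -0.0187 0.02 z mid -0.0316
side 138 [0.067 0.022]
t 26.03 pos [ 0.5923 -0.2561  0.1596] yaw 22.18 zt [-0.001  0.    -1.   ] F [-1.   0.6 -5.1] w 0.0395 gf 12.0 q6 0.6
shift cm [0.02 0.03 0.96] twist -0.02
```

```bash
python3 -m pendant '[{"jaw":0.3,"linear":[-0.09,-0.05,0.3],"twist":0},{"jaw":0.3,"linear":[-0.09,-0.05,0.6],"twist":0},{"jaw":0.3,"linear":[0,0,0.8],"twist":0},{"jaw":0.3,"linear":[0,0,0.8],"twist":0},{"jaw":0.3,"linear":[0,0,0.6],"twist":0},{"jaw":0.3,"linear":[0,0,0.5],"twist":0},{"jaw":0.3,"linear":[0,0,0.5],"twist":0},{"jaw":0.3,"linear":[0,0,0.5],"twist":0},{"jaw":0.3,"linear":[0,0,0.3],"twist":0},{"jaw":0.3,"linear":[0,0,0],"twist":0}]' 12; python3 prof.py; python3 to.py .5902 -.2558 .08 22.2
```

```text
time: 26.87
position: [0.5906, -0.2555, 0.1097]
tool_rot: [0.981, 0.192, -0.001, -0.001]
ft_force: [-0.2, -1.1, -5.0]
grip_width: 0.0393
grip_force: 12.0
top face slope deg 0.9 x -0.0188 0.0197 z mid -0.0316
side 142 [0.07  0.023]
t 26.92 pos [ 0.5908 -0.2556  0.1102] yaw 22.19 zt [-0.001  0.    -1.   ] F [-0.2 -0.  -5. ] w 0.0398 gf 12.0 q6 0.6
shift cm [-0.06 -0.    3.02] twist -0.01
```

Tip about 16 mm inside the mouth, and the chuck's weight is still carried by the gripper. I'll continue slowly.

```bash
python3 -m pendant '[{"jaw":0.3,"linear":[0,0,0.3],"twist":0},{"jaw":0.3,"linear":[0,0,0.4],"twist":0},{"jaw":0.3,"linear":[0,0,0.4],"twist":0},{"jaw":0.3,"linear":[0,0,0.4],"twist":0},{"jaw":0.3,"linear":[0,0,0.4],"twist":0},{"jaw":0.3,"linear":[0,0,0.3],"twist":0},{"jaw":0.3,"linear":[0,0,0.2],"twist":0},{"jaw":0.3,"linear":[0,0,0],"twist":0},{"jaw":0.3,"linear":[0,0,0],"twist":0}]' 12; python3 to.py .5902 -.2558 .08 22.2
```

```text
time: 27.67
position: [0.591, -0.2557, 0.0865]
tool_rot: [0.981, 0.192, -0.0, -0.0]
ft_force: [-0.1, -0.5, -5.8]
grip_width: 0.0393
grip_force: 12.0
t 27.67 pos [ 0.591  -0.2557  0.0865] yaw 22.19 zt [-0.  0. -1.] F [-0.1 -0.5 -5.8] w 0.0393 gf 12.0 q6 0.6
shift cm [-0.08 -0.02  0.65] twist -0.01
```

```bash
python3 -m pendant '[{"jaw":0.3,"linear":[0,0,0.15],"twist":0},{"jaw":0.3,"linear":[0,0,0.15],"twist":0},{"jaw":0.3,"linear":[0,0,0.1],"twist":0},{"jaw":0.3,"linear":[0,0,0.1],"twist":0},{"jaw":0.3,"linear":[0,0,0],"twist":0},{"jaw":0.3,"linear":[0,0,0],"twist":0}]' 12; python3 to.py
```

```text
time: 28.17
position: [0.5909, -0.2555, 0.0815]
tool_rot: [0.981, 0.192, -0.0, -0.0]
ft_force: [0.1, 0.8, -5.9]
grip_width: 0.0397
grip_force: 12.0
t 28.17 pos [ 0.5909 -0.2555  0.0815] yaw 22.19 zt [-0.  0. -1.] F [ 0.1  0.8 -5.9] w 0.0397 gf 12.0 q6 0.6
```

```bash
python3 -m pendant '[{"jaw":0.3,"linear":[0,0,0.1],"twist":0},{"jaw":0.3,"linear":[0,0,0.1],"twist":0},{"jaw":0.3,"linear":[0,0,0.1],"twist":0},{"jaw":0.3,"linear":[0,0,0],"twist":0},{"jaw":0.3,"linear":[0,0,0],"twist":0}]' 12; python3 to.py
```

```text
time: 28.58
position: [0.5912, -0.2554, 0.0795]
tool_rot: [0.981, 0.192, 0.0, -0.0]
ft_force: [-2.5, 3.0, 3.2]
grip_width: 0.0392
grip_force: 12.0
t 28.58 pos [ 0.5912 -0.2554  0.0795] yaw 22.19 zt [ 0.  0. -1.] F [-2.5  3.   3.2] w 0.0392 gf 12.0 q6 0.6
```

It's seated at the predicted height, and the load has gone off the wrist. A small push to square it home, then release.

```bash
python3 -m pendant '[{"jaw":0.3,"linear":[0,0,0.1],"twist":0},{"jaw":0.3,"linear":[0,0,0.05],"twist":0},{"jaw":0.3,"linear":[0,0,0],"twist":0},{"jaw":0.3,"linear":[0,0,0],"twist":0}]' 12; python3 -m pendant '[{"jaw":0.55,"linear":[0,0,0],"twist":0},{"jaw":0.55,"linear":[0,0,0],"twist":0},{"jaw":0.55,"linear":[0,0,0],"twist":0},{"jaw":0.55,"linear":[0,0,0],"twist":0}]' ; python3 prof.py; python3 to.py
```

```text
time: 28.92
position: [0.5913, -0.2555, 0.0793]
tool_rot: [0.981, 0.193, 0.0, 0.0]
ft_force: [-3.0, 3.8, 9.8]
grip_width: 0.0396
grip_force: 12.0
time: 29.25
position: [0.5917, -0.2566, 0.0772]
tool_rot: [0.981, 0.192, 0.001, 0.001]
ft_force: [-0.8, 0.5, 0.0]
grip_width: 0.0476
grip_force: 0.0
top face slope deg 0.1 x -0.0188 0.0196 z mid -0.0338
side 152 [0.106 0.023]
t 29.3 pos [ 0.5915 -0.2564  0.0771] yaw 22.19 zt [ 0.001 -0.001 -1.   ] F [ 0.3 -0.   0.1] w 0.0476 gf 0.0 q6 0.6
```

```bash
python3 -m pendant '[{"jaw":0.55,"linear":[0,0,-1],"twist":0},{"jaw":0.55,"linear":[0,0,-2],"twist":0},{"jaw":0.55,"linear":[0,0,-3.5],"twist":0},{"jaw":0.55,"linear":[-1,0,-3],"twist":0},{"jaw":0.55,"linear":[-3,0,-1],"twist":0},{"jaw":0.55,"linear":[-3.5,0,0],"twist":0},{"jaw":0.55,"linear":[-3,0,0],"twist":0},{"jaw":0.55,"linear":[-1.5,0,0],"twist":0},{"jaw":0.55,"linear":[0,0,0],"twist":0},{"jaw":0.55,"linear":[0,0,0],"twist":0}]'; python3 - <<'E'
from rig import cams
from h import *
c=cams.camera("wrist");s=cams.camera("scene")
a=np.radians(22.2);X=np.array([np.cos(a),np.sin(a),0]);Y=np.array([-np.sin(a),np.cos(a),0]);O=np.array([.5778,-.2205,0]);B=np.c_[X,Y,[0,0,1]]
P=(pts(c,hsv(c,(0,0,0),(180,90,255)))-O)@B;T=P[(P[:,2]>.105)&(P[:,2]<.118)&(np.hypot(P[:,0],P[:,1]+.038)<.03)]
f=np.linalg.lstsq(np.c_[T[:,:2],np.ones(len(T))],T[:,2],rcond=None)[0]
print("nut top",len(T),T.mean(0).round(4),"tilt",f[:2].round(3),"circle",cv2.minEnclosingCircle((T[:,:2]*1000).astype(np.float32)))
for n,k in(("wrist",c),("scene",s)):
    R=(pts(k,hsv(k,(0,150,60),(8,255,255))|hsv(k,(172,150,60),(180,255,255)))-O)@B;R=R[(abs(R[:,0]+.06)<.04)&(abs(R[:,1])<.03)&(R[:,2]>.1)]
    G=(pts(k,hsv(k,(20,120,80),(35,255,255)))-O)@B;G=G[(abs(G[:,0])<.03)&(abs(G[:,1])<.06)&(G[:,2]>.096)]
    print(n,"bolt",R.mean(0).round(4),"grip",G.mean(0).round(4))
E
python3 to.py
```

```text
time: 30.13
position: [0.4802, -0.3017, 0.1827]
tool_rot: [0.981, 0.191, 0.001, 0.0]
ft_force: [0.8, -0.1, 0.6]
grip_width: 0.0479
grip_force: 0.0
nut top 3335 [-0.0002 -0.0391  0.1107] tilt [0.014 0.004] circle ((0.257175475358963, -39.094486236572266), 20.208208084106445)
wrist bolt [-0.0716 -0.0047  0.105 ] grip [0.0002 0.0265 0.1019]
scene bolt [-0.0709 -0.0021  0.1048] grip [0.001  0.0283 0.1021]
t 30.23 pos [ 0.4812 -0.3012  0.1824] yaw 22.2 zt [ 0.001 -0.001 -1.   ] F [-0.4 -0.2  0.4] w 0.0479 gf 0.0 q6 0.43
```

```bash
python3 -c "
from rig import robot
print(robot.hand_in())"
```

```text
the job is handed in; nothing more can be done
None
```

The job is handed in with the chuck seated upright in the socket (about 1° tilt), released, and bolt and cover fully open, but the run may be judged failed: a mistyped jaw value made me drop the chuck over the stand mid-carry, and catching it spiked the wrist force to about 157 N (limit 120 N) before I recovered it from the bench and finished; I did not re-measure the bystanders at the end.

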